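# Start the knob bolt of the clamp block without crossing its thread

## Robot

A 7-joint arm with a two-finger parallel gripper is mounted at the origin on a cart in front of the work surface, level with it; the furniture and walls round the work are solid. World frame = base frame: x ahead of the robot, y to its left, z up, the work surface at z = 0. Lengths are in m, angles in rad, forces in N, time in s.
With the tool pointing down it reaches from about 0.425 to 0.95 m from the base axis. Payload 16.7 kg.
Tool frame: the origin (TCP) lies on the front face of the gripper's body, between the roots of the fingers; the fingertips stand 97 mm ahead of it and the grasp point (between the pads) lies 78 mm ahead of it (bot.tip_reach is the z of the fingertips in the tool frame, in m); z points along the fingers, y is the direction in which the jaws open and shut (so a half turn about z gives the same grasp; the last joint's range is limited). The gripper opens to 94 mm and grips with 3 to 60 N. Pads are 16 mm wide; open, the fingers measure 119 mm over their backs; the gripper's body (75 mm by 177 mm) begins 78 mm behind the grasp point.
Start: joints at [1.101, 0.426, 0.074, 1.606, -0.034, 1.111, -0.067], TCP at [0.212, -0.641, 0.303] pointing down, gripper open.
Joint ranges: [-2.85, 2.85], [-0.5, 2.14], [-1.23, 1.37], [0.21, 2.46], [-1.02, 4.16], [0.16, 2.05], [-2.73, 2.73]. Speed limits (rad/s): [1.89, 1.89, 2.39, 2.39, 3.01, 3.01, 3.01].

## Interface

Orientations are given as a 3x3 rotation matrix whose columns are the frame's x, y, z axes.
In Python, from rig import bot gives the robot as it stands.
- The arm moves only by the tool step_arm, never from a script. Its argument "steps" is a list of rows, each an object with "travel": the shift along the tool's x, y, z in m, a list of three; "rot": the turn, a rotation vector about the tool's x, y, z in degrees, a list of three. A call has 1 to 10 rows; each row shifts and turns the commanded pose from where the row before left it, along the tool's axes as they then stand; what a row does not reach is not made up. A row lasts 1/12 s, in which the tool goes at most 41.7 mm and 7.16 degrees, less where a joint would pass 70% of its speed; a pose out of reach is approached as far as the arm can. A call is refused whole if a number of a shift passes 0.0417 or a number of a turn 7.16, either way. A call with a gripper value outside its range is refused whole. "gripper" is the opening, from 0 (shut) to 1 (fully open), set as the call begins (left out, the last holds). The fingers move at their own pace and stop on an object; "grip_force" is the grip in N (left out, the last holds). Time passes only in rows, so rows that do not move let the fingers close. It gives the time, the measured TCP pose, the force and the opening at its end, in the units of the state.
- bot.get_obs(): the state, without advancing time (a new reading comes with each control period).
- bot.capture(name): name is "side" or "top"; returns (picture, depth): 400x640x3 uint8, blue, green, red; 400x640 float32, m along the optical axis (not along the pixel's ray), 0 where there is no reading.
- bot.camera_model(name): a dict with "fov_y" (degrees; the focal length in pixels is half the picture's height over the tangent of half this angle, whatever the lens; pixels are square), "cx", "cy" (the principal point, pixels), "k1" (the pictures are not rectified: a ray, as slopes to the right and down, at radius r is drawn at 1 + k1 r^2 times it, then the intrinsics apply), "origin" and "orientation" of the camera in the world. Camera axes: x right, y up, looking along -z (the intrinsics and any distortion apply to the point x, -y, -z); pixel columns grow to the right and rows downward; lengths in m; the calibration is good to about 2 mm. A picture is of the moment at which its call begins. camera_model takes no time and is no camera call.
- bot.sign_off(): hands the job in, once; it reports no verdict.
Trained networks look in the newest picture that a camera, given by its name, has taken for a name from the list of things; names that differ only in an ending like _2 or _b are one class to them, and where a whole thing is asked for, a point or a joint stands for the part that bears it (a point fixed in the world has none). Each returns a list of dicts, best first, with "conf" (0 to 1); they miss things now and then, are a little off and sometimes report something else, mostly with a low value. They report only what shows in the picture. A call takes as long as a camera call. They do not tell look-alikes from the thing itself.
- bot.trace(thing, camera): "region" (400x640 bool, what is visible of it) and "rect" ([left, top, right, bottom] in pixels, round what is visible of it).
- bot.tip_of(thing, camera): "uv" ([column, row] in pixels: a listed point, or the origin of a listed thing).
The state is a dict: "clock": time; "qpos": joint angles; "dq": joint speeds; "tau": joint torques, N m; "eef_pos": TCP position; "ee_rot": TCP orientation; "ft_force": force on the tool from outside, world axes, zero at the start; "wrist_torque": the same for the moment, N m; "opening": finger opening in m.
Only numpy, scipy, OpenCV 4.12 (cv2) and the standard library are available. Lean on these libraries where they do the work, as an engineer would, in place of code of your own. Each camera call takes 0.05 s, during which the arm holds its last target.

## Task

Swing the flat clamp lever on the steel block right aside, so that it clears the knob bolt under it. Then start the bolt properly: turn its knob backward (counter-clockwise from above) until the bolt drops into its thread, and from there forward (clockwise) one full turn. Finish still gripping the knob of the started bolt, with the lever open; leave the jar, the label roll and the date stamp where they stand.

Things in the scene. Friction and masses are not known exactly. Their poses are not given: they have to be found in the camera images.
- block: steel socket block fixed to the table: base plate 100 (x) x 180 (y) x 20 mm, origin at the centre of its underside, z up. At y = +35 mm it carries the threaded boss (33 mm across, top at 42 mm) with the knob bolt upright in it; at y = -45 mm the hinge post of the clamp lever (18 mm across, 80 mm from the bolt axis, top of the hinge cap at 113 mm).
- lever_hinge (a point): point on the vertical hinge axis of the clamp lever, at the height of its flat arm (102 mm above the table).
- lever_grip (a point): middle of the round upright handle at the end of the clamp lever, 125 mm from the hinge axis: black post 14 mm across, 105 to 146 mm above the table; this point is at 127 mm. The arm under it is 18 mm wide and 8 mm thick, its top at 106 mm; it widens to a 40 mm disc above the knob, with 6 mm of air between.
- clamp_lever (a joint): angle of the clamp lever (rad): 0 shut, the arm pointing along the block's +y over the knob; it grows as the lever swings clockwise seen from above, toward the block's +x side (away from the robot), up to a stop at 1.9. It stays where it is left; about 1 to 2 N at the handle moves it.
- knob: round black knob of the bolt with fine grip ribs, 38 mm across and 26 mm high, origin at the centre of its underside (65 mm above the table at first), z up along the bolt axis; a small steel index bar on its top points along its +x. It turns and sinks with the bolt. Light: it turns with under 0.1 N m.
- knob_mid (a point): centre of the knob, on the bolt axis, at half its height (78 mm above the table at first).
- bolt_turn (a joint): bolt rotation (rad), over full turns; grows forward (clockwise from above). Zero is where its thread end comes off the boss's thread start; it begins resting on that, 0.5 to 1.7 forward of zero. Further forward it jams within half a turn. Backward past zero it can drop; a stop comes at -0.5. Forward after the drop the thread draws it down 7 mm a turn, ending at 8.6.
- bolt_drop (a joint): how far the bolt has sunk (m): 0 at first; about 0.0065 after the drop into the thread; about 0.0135 one turn forward of that. It falls by its own weight (about 1 N), so tight fingers that stay at one height hold it up: it drops when they ease off or follow it down. Thread play about 1 mm.
- jar: white jar with a red cap, 72 mm across, 121 mm high, loose, left of the block; origin at the centre of its underside.
- labels: roll of blank white labels, 68 mm across, 40 mm high, loose, left of the block; origin at the centre of its underside.
- stamp: date stamp with a red handle, 34 x 32 x 87 mm, standing loose to the right of the block; origin at the centre of its underside.
Not all that is in view belongs to the job. There is more than one size of the block; the job needs the largest.

How it is judged:
On the way, in this order (a step that is already met when the one before it is completed fails the run):
1. the clamp lever is swung clear of the knob (beyond 1.2 rad) (value of joint clamp_lever above 1.2 rad), for 0.2 s.
2. turned backward, the bolt has dropped into its thread (sunk more than 5 mm) (value of joint bolt_turn below 0.3 rad and value of joint bolt_drop above 0.005 m), for 0.1 s.
At the end, for the whole second after the job is handed in: Knob still gripped (finger force above 1.5 N, grasp point within 30 mm of its centre) and at rest; bolt one turn forward of the drop (bolt_turn 5.3 to 7.2 rad) and sunk more than 10.5 mm; lever open beyond 1.2 rad (value of joint clamp_lever above 1.2 rad and value of joint bolt_turn between 5.3 and 7.2 rad and value of joint bolt_drop above 0.0105 m and velocity of joint bolt_turn between -0.1 and 0.1 rad/s and contact force between the fingers and knob above 1.5 N and distance between the grasp point and knob_mid below 0.03 m); the arm keeps its last pose, push and grip.
It fails at once if jar, label roll or date stamp moved more than 30 mm (distance of any of jar, labels, stamp from where it was at the start of the episode above 0.03 m).
It also fails if it takes over 72 s, if anything falls off the work surface, if the arm or the gripper's body presses on something with over 40 N, if the wrist force passes 120 N, or if a joint passes its speed limit or range.

## Working session

There is one attempt and no reset: what is moved stays moved. The work goes in short steps, Python scripts to look and compute and a tool call to move; the robot and the scene stay as the last step left them, time stands still between calls to the robot, and variables do not carry over. Pictures are saved under pics/ and viewed, and the job is handed in when it is done.

Besides the shell and the picture viewer there is one more tool, called as a command line: name --argument value ..., lists and objects as JSON in quotes. step_arm: Moves the arm, as the interface text tells. Its arguments: {"type":"object","properties":{"steps":{"type":"array","items":{"type":"object","properties":{"travel":{"type":"array","items":{"type":"number"}},"rot":{"type":"array","items":{"type":"number"}}}}},"gripper":{"type":"number"},"grip_force":{"type":"number"}},"required":["steps"]}

```bash
mkdir -p pics; ls; python3 - <<'E'
from rig import bot
import cv2,numpy as np
o=bot.get_obs(); print({k:np.round(v,3).tolist() for k,v in o.items()})
for n in("side","top"):
    im,d=bot.capture(n); cv2.imwrite(f"pics/{n}0.png",im); np.save(f"{n}0.npy",d)
    print(n,{k:np.round(v,4).tolist() for k,v in bot.camera_model(n).items()})
E
```

```text
pics
{'clock': 0.0, 'qpos': [1.101, 0.427, 0.074, 1.607, -0.034, 1.111, -0.067], 'dq': [-0.0, -0.002, -0.002, 0.0, -0.001, 0.001, -0.001], 'tau': [-0.0, -93.583, 3.666, -45.419, -0.049, 0.02, 0.0], 'eef_pos': [0.212, -0.64, 0.302], 'ee_rot': [[0.949, 0.314, -0.001], [0.314, -0.949, 0.001], [-0.0, -0.001, -1.0]], 'ft_force': [-0.828, -0.576, 0.142], 'wrist_torque': [0.004, 0.023, -0.023], 'opening': 0.094}
side {'fov_y': 44.1482, 'cx': 317.1036, 'cy': 201.1766, 'k1': -0.0867, 'origin': [0.4702, -1.2392, 1.2075], 'orientation': [[0.9989, 0.0069, -0.0454], [-0.0391, 0.6455, -0.7628], [0.024, 0.7637, 0.6451]]}
top {'fov_y': 45.4998, 'cx': 329.5492, 'cy': 205.4766, 'k1': -0.1276, 'origin': [-0.1426, 0.1535, 1.5925], 'orientation': [[-0.1251, 0.9048, -0.4071], [-0.9921, -0.1151, 0.049], [-0.0026, 0.41, 0.9121]]}
```

View pics/side0.png

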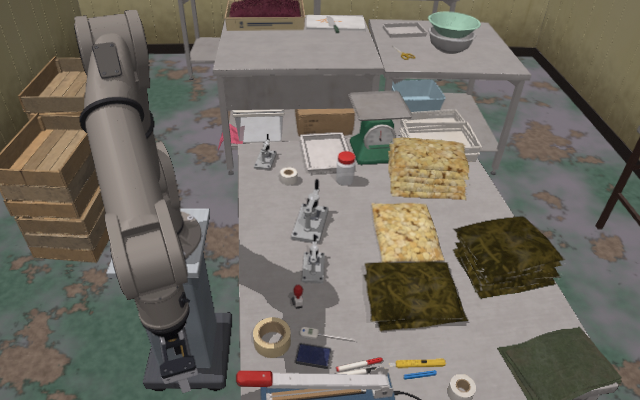

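View pics/top0.png

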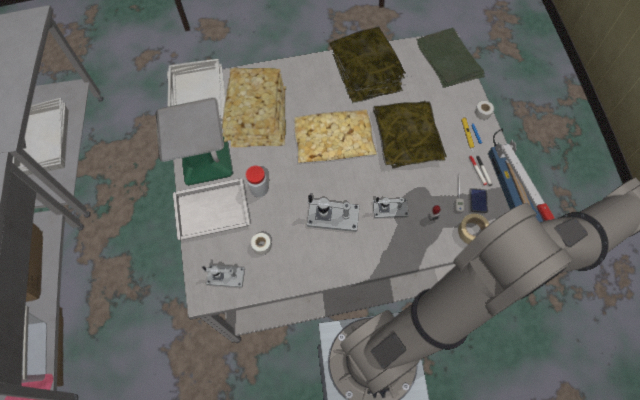

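```bash
cat > h.py <<'E'
from rig import bot
import cv2,numpy as np
def K(m):
    f=200/np.tan(np.radians(m['fov_y'])/2); return f
def ray(n,uv):
    m=bot.camera_model(n); f=K(m); d=np.array([(uv[0]-m['cx'])/f,(uv[1]-m['cy'])/f]); u=d.copy()
    for _ in range(30): u=d/(1+m['k1']*(u@u))
    R=np.array(m['orientation']); return np.array(m['origin']), R@np.array([u[0],-u[1],-1.])
def onz(n,uv,z):
    o,r=ray(n,uv); return o+r*(z-o[2])/r[2]
def dep(n,uv,d): o,r=ray(n,uv); return o+r*d
def proj(n,p):
    m=bot.camera_model(n); c=np.array(m['orientation']).T@(np.array(p)-m['origin'])
    u=np.array([c[0],-c[1]])/-c[2]; u=u*(1+m['k1']*(u@u)); return u*K(m)+[m['cx'],m['cy']]
def tri(a,b):
    (o1,r1),(o2,r2)=ray("side",a),ray("top",b)
    A=np.stack([r1,-r2],1); t=np.linalg.lstsq(A,o2-o1,rcond=None)[0]
    p,q=o1+r1*t[0],o2+r2*t[1]; return (p+q)/2,np.linalg.norm(p-q)
def st():
    o=bot.get_obs(); print({k:np.round(v,4).tolist() for k,v in o.items() if k!='tau'})
E
python3 - <<'E'
from h import *
r={}
for n in("side","top"):
    im,d=bot.capture(n) if 0 else (cv2.imread(f"pics/{n}0.png"),0)
    for t in["block","lever_hinge","lever_grip","knob","knob_mid","jar","labels","stamp"]:
        try: r[n,t]=bot.tip_of(t,n)
        except Exception as e: print(e); r[n,t]=[]
        print(n,t,[(np.round(x['uv'],1).tolist(),round(x['conf'],2)) for x in r[n,t]])
cv2.imwrite("pics/c1.png",np.hstack([cv2.resize(cv2.imread("pics/side0.png")[160:300,260:350],None,fx=4,fy=4,interpolation=2),cv2.resize(cv2.imread("pics/top0.png")[180:250,300:410],None,fx=4,fy=8)[:,:0]]))
cv2.imwrite("pics/c2.png",cv2.resize(cv2.imread("pics/top0.png")[170:300,190:420],None,fx=3.4,fy=3.4,interpolation=2))
E
```

```text
side block [([262.8, 161.8], 0.67), ([308.8, 224.3], 0.65), ([314.5, 205.1], 0.6), ([311.5, 270.1], 0.58), ([342.4, 178.2], 0.57)]
side lever_hinge [([304.8, 212.9], 0.81), ([261.1, 153.4], 0.76), ([310.3, 256.5], 0.7)]
side lever_grip [([311.3, 239.2], 0.68), ([315.5, 185.0], 0.48), ([267.3, 137.2], 0.44), ([299.1, 304.0], 0.35)]
side knob [([312.5, 205.4], 0.42), ([313.5, 253.0], 0.41)]
side knob_mid [([313.4, 251.4], 0.56), ([310.4, 202.8], 0.38)]
side jar [([344.4, 176.9], 0.57)]
side labels [([285.8, 180.3], 0.78)]
side stamp [([298.7, 305.5], 0.59)]
top block [([388.2, 210.6], 0.72), ([334.4, 216.9], 0.71), ([225.3, 277.2], 0.59)]
top lever_hinge [([346.7, 205.5], 0.66), ([230.5, 270.0], 0.65), ([400.7, 200.0], 0.62), ([434.1, 219.5], 0.39)]
top lever_grip [([308.6, 198.0], 0.71), ([377.0, 199.3], 0.48), ([203.9, 267.3], 0.43)]
top knob [([321.9, 204.9], 0.48)]
top knob_mid [([319.5, 208.5], 0.39)]
top jar [([257.9, 188.3], 0.8)]
top labels [([263.4, 243.4], 0.66)]
top stamp [([432.6, 221.1], 0.72)]
```

View pics/c1.png

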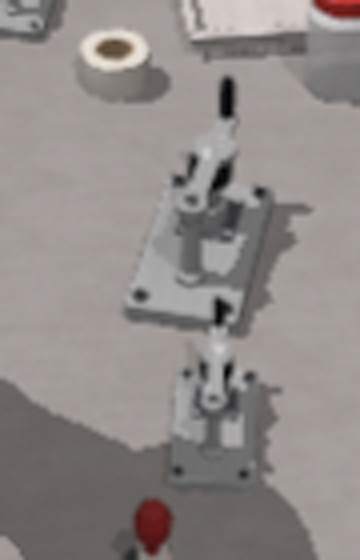

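View pics/c2.png

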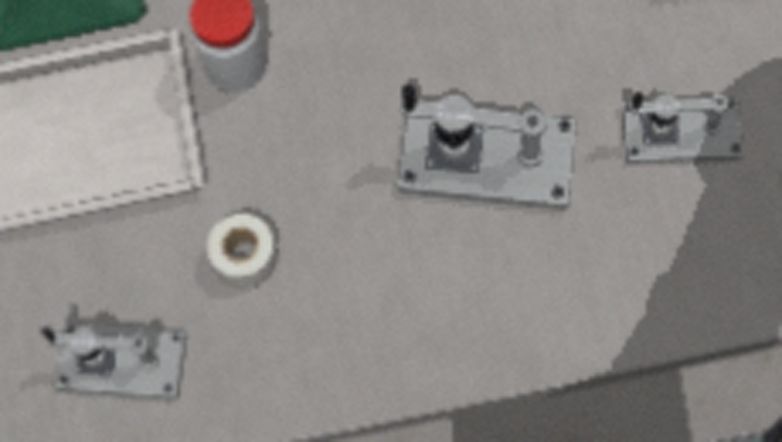

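Candidates for the block are at top-view pixels (333,213), (390,207) and (223,274). The middle one is clearly the largest, and the crop confirms it. I'll triangulate that one.

```bash
python3 - <<'E'
from h import *
for nm,a,b in[("grip",(316.3,184.8),(309,198.2)),("hinge",(306.4,211.5),(346.7,205.3)),("knobmid",(311.5,204),(321,208)),("jar",(344.4,176.9),(257.9,188.3)),("lab",(285.8,180.3),(263.4,243.4)),("stamp",(298.7,305.5),(432.6,221.1)),("block",(308.8,224.3),(334.4,216.9))]:
    p,e=tri(a,b);print(nm,p.round(4),round(e,4))
# base corners from top (crop2 /3.4 + (190,170))
for c in[(410,110),(400,188),(568,204),(577,118)]:
    print("corner",onz("top",(190+c[0]/3.4,170+c[1]/3.4),0.02).round(4))
for c in[(175,180),(270,190),(242,328),(128,308)]:
    print("cornerS",onz("side",(260+c[0]/4,160+c[1]/4),0.02).round(4))
for n,uv in[("top",(346.7,205.3)),("side",(308,208))]: 
    print(n,onz(n,uv,.113))
print(onz("top",(309,198.2),.127),onz("side",(316.3,184.8),.127))
E
```

```text
grip [0.5491 0.14   0.1187] 0.0037
hinge [0.5122 0.0144 0.1036] 0.0059
knobmid [0.5323 0.1016 0.0619] 0.0047
jar [0.6682 0.324  0.0107] 0.0034
lab [0.4418 0.3161 0.0064] 0.0144
stamp [ 0.4725 -0.2966 -0.0127] 0.0165
block [0.5199 0.0565 0.0033] 0.0005
corner [0.5803 0.1357 0.02  ]
corner [0.4926 0.1558 0.02  ]
corner [ 0.4527 -0.0155  0.02  ]
corner [ 0.5485 -0.0396  0.02  ]
cornerS [0.5035 0.1436 0.02  ]
cornerS [0.5906 0.1285 0.02  ]
cornerS [ 0.5569 -0.0503  0.02  ]
cornerS [ 0.4601 -0.0246  0.02  ]
top [0.51106111 0.0160751  0.113     ]
side [0.51500237 0.01954283 0.113     ]
[0.5471874  0.14058014 0.127     ] [0.54690018 0.12809253 0.127     ]
```

```bash
cat >> h.py <<'E'
def cloud(n,d,box):
    v,u=np.mgrid[box[1]:box[3],box[0]:box[2]]; u=u.ravel();v=v.ravel();z=d[v,u];k=z>0;u,v,z=u[k],v[k],z[k]
    m=bot.camera_model(n);f=K(m);dd=np.stack([(u-m['cx'])/f,(v-m['cy'])/f],1);q=dd.copy()
    for _ in range(30): q=dd/(1+m['k1']*(q**2).sum(1,keepdims=True))
    c=np.stack([q[:,0],-q[:,1],-np.ones(len(u))],1)*z[:,None]
    return c@np.array(m['orientation']).T+np.array(m['origin'])
E
python3 - <<'E'
from h import *
for n,b in[("top",(295,180,370,240)),("side",(285,170,335,245))]:
    d=np.load(n+"0.npy"); P=cloud(n,d,b)
    print(n,np.histogram(P[:,2],bins=np.arange(-.02,.16,.01)))
    q=P[(P[:,2]>.014)&(P[:,2]<.028)]; r=cv2.minAreaRect(q[:,:2].astype(np.float32)); print("rect",r,len(q))
    for lo,hi in[(.097,.109),(.109,.117),(.12,.15),(.068,.096)]:
        q=P[(P[:,2]>lo)&(P[:,2]<hi)]; print(lo,hi,len(q),q.mean(0).round(4),q.min(0).round(3),q.max(0).round(3)) if len(q) else 0
E
```

```text
top (array([  10, 1154, 1893,  376,  607,   49,   26,    5,    9,   15,   25,
         27,  183,   78,    4,    4,   12]), array([-0.02, -0.01,  0.  ,  0.01,  0.02,  0.03,  0.04,  0.05,  0.06,
        0.07,  0.08,  0.09,  0.1 ,  0.11,  0.12,  0.13,  0.14,  0.15]))
rect ((0.5203778743743896, 0.06183648481965065), (0.17961660027503967, 0.10414533317089081), 76.8708724975586) 871
0.097 0.109 170 [0.5274 0.0761 0.105 ] [0.499 0.005 0.097] [0.553 0.146 0.109]
0.109 0.117 99 [0.5244 0.0693 0.1115] [0.499 0.005 0.109] [0.55  0.145 0.117]
0.12 0.15 20 [0.544  0.1386 0.1391] [0.538 0.133 0.125] [0.553 0.144 0.15 ]
0.068 0.096 51 [0.5155 0.0802 0.0839] [0.502 0.011 0.068] [0.54  0.139 0.096]
side (array([  12, 1580,  764,  554,  346,   86,   43,   13,   19,   39,   31,
         36,  171,   16,   11,    8,    9]), array([-0.02, -0.01,  0.  ,  0.01,  0.02,  0.03,  0.04,  0.05,  0.06,
        0.07,  0.08,  0.09,  0.1 ,  0.11,  0.12,  0.13,  0.14,  0.15]))
rect ((0.5135122537612915, 0.16054487228393555), (0.1580176055431366, 0.41329240798950195), 0.7683789134025574) 797
0.097 0.109 177 [0.5305 0.0639 0.104 ] [ 0.501 -0.103  0.097] [0.558 0.144 0.109]
0.109 0.117 29 [0.529  0.0617 0.1112] [0.505 0.003 0.109] [0.553 0.134 0.116]
0.12 0.15 28 [0.5477 0.1315 0.1335] [0.542 0.125 0.121] [0.553 0.141 0.145]
0.068 0.096 90 [0.5302 0.0006 0.0802] [ 0.508 -0.115  0.068] [0.553 0.095 0.096]
```

The jar is at about (0.67, 0.32), the roll at (0.44, 0.32) and the stamp at (0.47, -0.30). The block centre is near (0.522, 0.056) and its yaw is about -12.5°. I'll approach high first.

step_arm --steps '[{"travel":[0.033,-0.0235,0]},{"travel":[0.033,-0.0235,0]},{"travel":[0.033,-0.0235,0]},{"travel":[0.033,-0.0235,0]},{"travel":[0.033,-0.0235,0]},{"travel":[0.033,-0.0235,0]},{"travel":[0.033,-0.0235,0]},{"travel":[0.033,-0.0235,0]},{"travel":[0.033,-0.0235,0]},{"travel":[0.033,-0.0235,0]}]'

```text
invalid input at $.steps[0]: expected keys travel, rot
```

```bash
python3 - <<'E'
from h import *
st()
E
```

```text
{'clock': 0.9, 'qpos': [1.1015, 0.4261, 0.0739, 1.606, -0.0341, 1.1108, -0.0671], 'dq': [0.0016, 0.0004, -0.0002, -0.0005, 0.0016, 0.0003, -0.0005], 'eef_pos': [0.2122, -0.6408, 0.3027], 'ee_rot': [[0.9493, 0.3143, 0.0], [0.3143, -0.9493, 0.0], [0.0, -0.0, -1.0]], 'ft_force': [-0.3828, -0.0309, 0.2037], 'wrist_torque': [-0.003, 0.0151, -0.0141], 'opening': 0.0941}
```

step_arm --steps '[{"travel":[0.033,-0.0235,0],"rot":[0,0,0]},{"travel":[0.033,-0.0235,0],"rot":[0,0,0]},{"travel":[0.033,-0.0235,0],"rot":[0,0,0]},{"travel":[0.033,-0.0235,0],"rot":[0,0,0]},{"travel":[0.033,-0.0235,0],"rot":[0,0,0]},{"travel":[0.033,-0.0235,0],"rot":[0,0,0]},{"travel":[0.033,-0.0235,0],"rot":[0,0,0]},{"travel":[0.033,-0.0235,0],"rot":[0,0,0]},{"travel":[0.033,-0.0235,0],"rot":[0,0,0]},{"travel":[0.033,-0.0235,0],"rot":[0,0,0]}]' --gripper 0.4

```text
clock: 1.73
eef_pos: [0.4524, -0.3122, 0.303]
ee_rot: [[0.949, 0.314, 0.001], [0.314, -0.949, -0.0], [0.0, 0.001, -1.0]]
ft_force: [0.7, -0.4, -0.6]
opening: 0.0376
```

```bash
python3 - <<'E'
from h import *
st()
for n in("side","top"):
    im,d=bot.capture(n); cv2.imwrite(f"pics/{n}1.png",im); np.save(f"{n}1.npy",d)
d=np.load("top1.npy"); P=cloud("top",d,(180,20,500,300)); q=P[(P[:,2]>.1)&(P[:,2]<.26)]
print(np.histogram2d(q[:,0],q[:,1],bins=[np.arange(.3,1.2,.1),np.arange(-.6,.7,.1)])[0].astype(int))
E
```

```text
{'clock': 1.7333, 'qpos': [0.5882, 0.2267, -0.1179, 1.882, 0.0309, 1.034, -0.7937], 'dq': [-0.6369, 0.0155, -0.2886, -0.0156, 0.0765, 0.0063, -0.9511], 'eef_pos': [0.4524, -0.3122, 0.303], 'ee_rot': [[0.9494, 0.3142, 0.0005], [0.3142, -0.9494, -0.0004], [0.0004, 0.0005, -1.0]], 'ft_force': [0.7207, -0.3826, -0.6166], 'wrist_torque': [-0.0703, -0.0312, 0.0364], 'opening': 0.0376}
[[  0   0   0   0   0   0   0   0   0   0   0   2]
 [  0   0   0  18   0   0   5   0   0   0   0   0]
 [  0   0   0   0   0   3 186 101   0   0   0   0]
 [  0   0   0   0   0   0   0   0  43 247   0   2]
 [  0   0   0   0   0   0   0   0   0   3 686 527]
 [  0   0   0   0   0   0   0   0 447 529 688 380]
 [  0   0   0   0  12  16   0   0 584 588 261 111]
 [  0   0   2 342 537 202   0  24 544 494  21   0]]
```

step_arm --steps '[{"travel":[0.0205,-0.0355,0],"rot":[0,0,0]},{"travel":[0.0205,-0.0355,0],"rot":[0,0,0]},{"travel":[0.0205,-0.0355,0],"rot":[0,0,0]},{"travel":[0.0205,-0.0355,0],"rot":[0,0,0]},{"travel":[0.0205,-0.0355,0],"rot":[0,0,0]},{"travel":[0.0205,-0.0355,0],"rot":[0,0,0]},{"travel":[0.0205,-0.0355,0],"rot":[0,0,0]},{"travel":[0.0205,-0.0355,0],"rot":[0,0,0]},{"travel":[0.0205,-0.0355,0],"rot":[0,0,0]},{"travel":[0.0205,-0.0355,0],"rot":[0,0,0]}]'

```text
clock: 2.67
eef_pos: [0.5347, 0.089, 0.303]
ee_rot: [[0.95, 0.314, 0.001], [0.314, -0.95, -0.0], [0.001, 0.0, -1.0]]
ft_force: [1.0, -0.6, -0.5]
opening: 0.0376
```

step_arm --steps '[{"travel":[0,0,0],"rot":[0,0,-7]},{"travel":[0,0,0],"rot":[0,0,-7]},{"travel":[0,0,0],"rot":[0,0,-7]},{"travel":[0,0,0],"rot":[0,0,-7]},{"travel":[0,0,0],"rot":[0,0,-7]},{"travel":[0,0,0],"rot":[0,0,-7]},{"travel":[0,0,0],"rot":[0,0,-7]},{"travel":[0,0,0],"rot":[0,0,-7]}]'

```text
clock: 3.33
eef_pos: [0.5347, 0.087, 0.3028]
ee_rot: [[0.265, 0.964, 0.0], [0.964, -0.265, -0.0], [-0.0, 0.0, -1.0]]
ft_force: [-0.5, -0.1, 0.5]
opening: 0.0378
```

```bash
python3 - <<'E'
from h import *
st()
o=bot.get_obs();tip=np.array(o['eef_pos'])+np.array(o['ee_rot'])@[0,0,.097]
for n in("side","top"):
    im,d=bot.capture(n); cv2.imwrite(f"pics/{n}2.png",im); np.save(f"{n}2.npy",d)
    p=proj(n,tip); print(n,p); u,v=map(int,p)
    c=cv2.resize(im[v-60:v+60,u-70:u+70],None,fx=4,fy=4,interpolation=2)
    for s in(-1,1):
        for L in(.027,.036):
            pp=proj(n,tip+np.array(o['ee_rot'])@[0,s*L,0]); cv2.circle(c,tuple(int(x) for x in(pp-[u-70,v-60])*4+2),3,(0,0,255),-1)
    cv2.imwrite(f"pics/c3{n}.png",c)
E
```

```text
{'clock': 3.3333, 'qpos': [0.1754, 0.2514, -0.5312, 1.8784, 0.1459, 1.0499, -0.6829], 'dq': [0.1835, 0.0291, -0.2177, -0.0104, 0.0689, 0.0144, 1.3934], 'eef_pos': [0.5347, 0.087, 0.3028], 'ee_rot': [[0.2648, 0.9643, 0.0002], [0.9643, -0.2648, -0.0001], [-0.0001, 0.0002, -1.0]], 'ft_force': [-0.4734, -0.069, 0.5284], 'wrist_torque': [-0.0162, -0.0516, 0.0217], 'opening': 0.0378}
side [313.69373999 174.03150288]
top [324.85405141 189.44413529]
```

View pics/c3side.png

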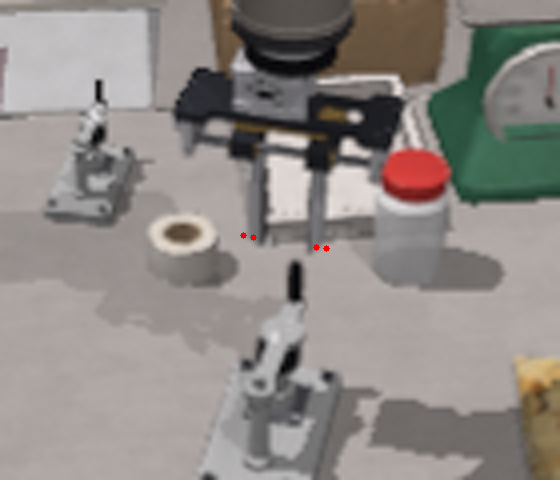

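View pics/c3top.png

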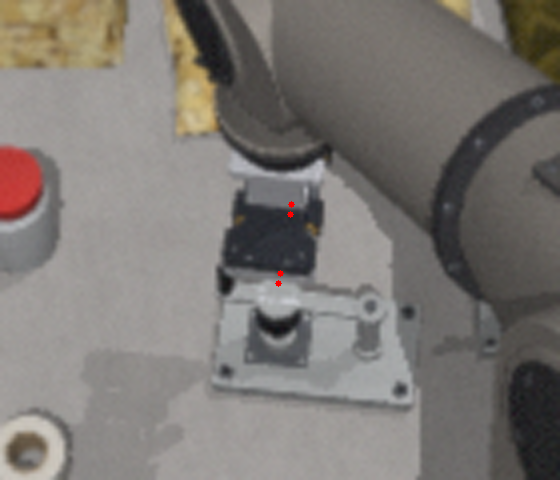

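```bash
cat > ov.py <<'E'
from h import *
import sys
def circ(c,r,z,N=24):
    a=np.linspace(0,2*np.pi,N); return np.stack([c[0]+r*np.cos(a),c[1]+r*np.sin(a),0*a+z],1)
def overlay(img,n,cx,cy,yaw,th,out,box,s=6,drop=0,knobz=.065):
    u0,v0,u1,v1=box; c=cv2.resize(img[v0:v1,u0:u1],None,fx=s,fy=s,interpolation=cv2.INTER_CUBIC)
    R=np.array([[np.cos(yaw),-np.sin(yaw)],[np.sin(yaw),np.cos(yaw)]]); 
    def dr(P,col,close=False):
        W=np.c_[P[:,:2]@R.T+[cx,cy],P[:,2]]; q=np.array([proj(n,p) for p in W])
        q=((q-[u0,v0]+.5)*s-.5).astype(np.int32); cv2.polylines(c,[q],close,col,1,cv2.LINE_AA)
    for z in(0,.02): dr(np.array([[-.05,-.09,z],[.05,-.09,z],[.05,.09,z],[-.05,.09,z]]),(0,0,255),True)
    dr(circ((0,-.045),.009,.113),(0,255,0)); dr(circ((0,.035),.0165,.042),(0,255,255))
    for z in(knobz,knobz+.026): dr(circ((0,.035),.019,z),(255,0,255))
    d=np.array([np.sin(th),np.cos(th)]); g=np.array([0,-.045])+.125*d
    dr(circ(g,.007,.105),(255,0,0));dr(circ(g,.007,.146),(255,0,0))
    dr(circ(np.array([0,-.045])+.08*d,.02,.106),(255,255,0))
    cv2.imwrite(out,c)
E
python3 - <<'E'
from ov import *
for n,b in[("side",(285,170,345,250)),("top",(295,180,375,240))]:
    overlay(cv2.imread(f"pics/{n}0.png"),n,.522,.055,np.radians(-12.5),0,f"pics/ov1{n}.png",b,7)
E
```

```text
(no output)
```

View pics/ov1side.png

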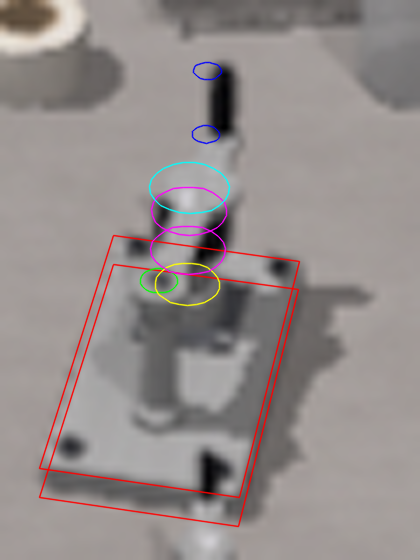

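View pics/ov1top.png

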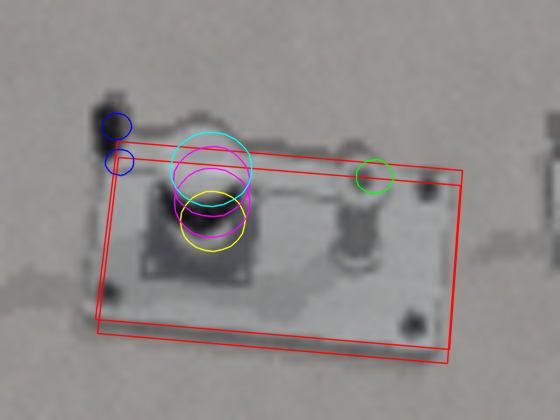

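```bash
python3 - <<'E'
from h import *
a=cv2.imread("pics/side0.png")[180:250,285:340]; b=cv2.imread("pics/top0.png")[188:238,298:370]
def up(i,s,o):
    c=cv2.resize(i,None,fx=s,fy=s,interpolation=cv2.INTER_CUBIC)
    c=cv2.convertScaleAbs(c,alpha=1.3)
    for k in range(0,i.shape[1],10): cv2.putText(c,str(k),(k*s,8),0,.3,(0,0,255),1); cv2.line(c,(k*s,0),(k*s,c.shape[0]),(0,0,255) if 0 else (180,120,120),1)
    for k in range(0,i.shape[0],10): cv2.putText(c,str(k),(0,k*s+8),0,.3,(0,0,255),1); cv2.line(c,(0,k*s),(c.shape[1],k*s),(180,120,120),1)
    cv2.imwrite(o,c)
up(a,8,"pics/ua.png"); up(b,11,"pics/ub.png")
E
```

```text
(no output)
```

View pics/ua.png

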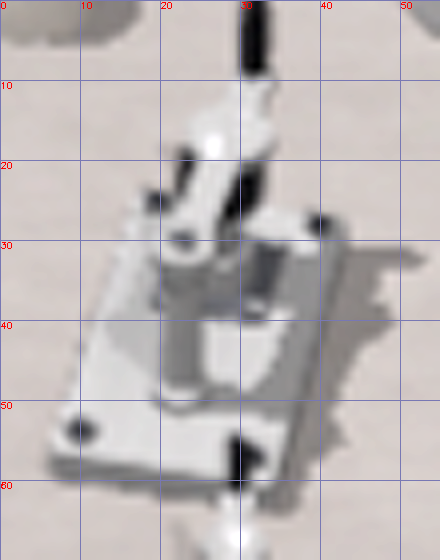

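View pics/ub.png

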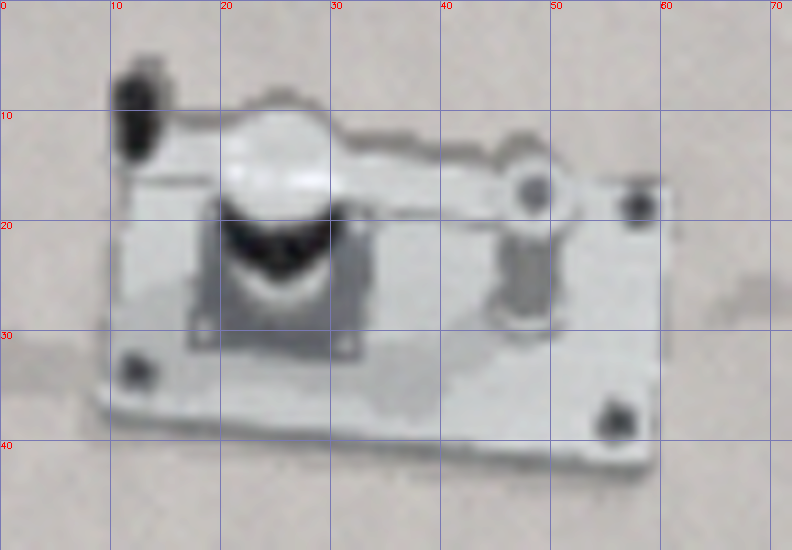

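```bash
python3 - <<'E'
from h import *
from scipy.optimize import least_squares
S=np.array([285,180])-.45; T=np.array([298,188])-.45
F=[("side",'h00',(19.7,25),S,"hole",(-1,1)),("side",'',(39.7,27.8),S,"hole",(1,1)),("side",'',(10.2,53.7),S,"hole",(-1,-1)),
("side",'',(23,29.5),S,"cap",0),("side",'',(31.7,-.8),S,"ht",0),("side",'',(31.5,9.3),S,"hb",0),
("top",'',(48.3,17.3),T,"cap",0),("top",'',(57.8,18.8),T,"hole",(1,-1)),("top",'',(56,38.2),T,"hole",(-1,-1)),("top",'',(12.3,33.7),T,"hole",(-1,1)),
("top",'',(25.5,14.7),T,"disc",0),("top",'',(12.2,14.2),T,"hb",0),("top",'',(12.1,7.5),T,"ht",0),("side",'',(27,18.),S,"disc",0)]
def pt(p,k,s):
    x,y,yaw,th,ix,iy=p[:6]; d=np.array([np.sin(th),np.cos(th)]); h=np.array([0,-.045])
    q={"hole":lambda:(s[0]*(.05-ix),s[1]*(.09-iy),.02),"cap":lambda:(*h,.113),"ht":lambda:(*(h+.125*d),.146),"hb":lambda:(*(h+.125*d),.106),"disc":lambda:(*(h+.08*d),.106)}[k]()
    c,s_=np.cos(yaw),np.sin(yaw); return (x+c*q[0]-s_*q[1],y+s_*q[0]+c*q[1],q[2])
def res(p,full=False):
    r=[]
    for n,_,uv,o,k,s in F:
        off=p[6:8] if n=="side" else p[8:10]
        e=proj(n,pt(p,k,s))+off-np.array(uv)-o; r.append(e)
    if full: return r
    return np.r_[np.ravel(r)/.4,p[6:]/.7,(p[4:6]-.01)/.003]
so=least_squares(res,[.522,.055,-.218,0.03,.01,.01,0,0,0,0]); p=so.x
print(p.round(4),np.sqrt(np.diag(np.linalg.inv(so.jac.T@so.jac)))[:4].round(4))
for f,e in zip(F,res(p,True)): print(f[0],f[4],f[5],e.round(2))
np.save("pose.npy",p)
x,y,w,th=p[:4]
print("hinge",pt(p,"cap",0),"grip",pt(p,"ht",0)); print("knob",x-np.sin(w)*.035,y+np.cos(w)*.035)
E
```

```text
[ 0.5241  0.0607 -0.236   0.0281  0.0124  0.0115 -0.187   0.4302 -0.2686
 -0.1503] [0.0019 0.0021 0.0072 0.0089]
side hole (-1, 1) [-0.05  0.48]
side hole (1, 1) [-0.08  0.65]
side hole (-1, -1) [-0.28  0.55]
side cap 0 [-0.13 -0.12]
side ht 0 [-0.3   0.57]
side hb 0 [-0.36 -0.66]
top cap 0 [ 0.22 -0.35]
top hole (1, -1) [0.18 0.24]
top hole (-1, -1) [0.11 0.08]
top hole (-1, 1) [-0.07  0.1 ]
top disc 0 [-0.21  0.18]
top hb 0 [ 0.12 -0.96]
top ht 0 [-0.25  0.75]
side disc 0 [ 1.26 -1.61]
hinge (np.float64(0.5136155261227624), np.float64(0.01696686842955731), 0.113) grip (np.float64(0.5462399905321321), np.float64(0.13763436331530426), 0.146)
knob 0.532319824176393 0.09474957366871027
```

step_arm --steps '[{"travel":[0.026,-0.001,0],"rot":[0,0,0]},{"travel":[0.0255,-0.001,0],"rot":[0,0,0]},{"travel":[0,0,0.02],"rot":[0,0,0]},{"travel":[0,0,0],"rot":[0,0,0]}]'

```text
clock: 3.77
eef_pos: [0.5458, 0.1382, 0.2803]
ee_rot: [[0.273, 0.962, -0.003], [0.962, -0.273, -0.0], [-0.001, -0.003, -1.0]]
ft_force: [-1.2, -1.7, -0.5]
opening: 0.0377
```

```bash
python3 - <<'E'
from h import *
st()
im,d=bot.capture("side"); cv2.imwrite("pics/side3.png",im)
cv2.imwrite("pics/c4.png",cv2.resize(im[130:250,260:380],None,fx=5,fy=5,interpolation=2))
E
```

```text
{'clock': 3.7667, 'qpos': [0.0883, 0.3148, -0.5434, 1.8547, 0.1872, 1.0257, -0.8079], 'dq': [0.0291, -0.0266, 0.0208, -0.0098, -0.0208, 0.0632, 0.0486], 'eef_pos': [0.5458, 0.1382, 0.2803], 'ee_rot': [[0.273, 0.962, -0.0028], [0.962, -0.273, -0.0002], [-0.001, -0.0027, -1.0]], 'ft_force': [-1.2367, -1.7467, -0.5095], 'wrist_torque': [-0.1119, -0.0588, -0.0138], 'opening': 0.0377}
```

View pics/c4.png

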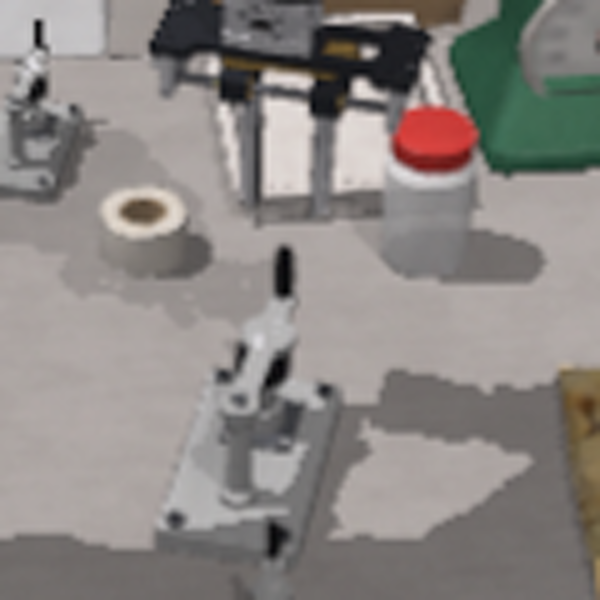

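step_arm --steps '[{"travel":[0,0,0.023],"rot":[0,0,0]},{"travel":[0,0,0.023],"rot":[0,0,0]},{"travel":[0,0,0.022],"rot":[0,0,0]},{"travel":[0,0,0],"rot":[0,0,0]},{"travel":[0,0,0],"rot":[0,0,0]}]'

```text
clock: 4.23
eef_pos: [0.5465, 0.1368, 0.215]
ee_rot: [[0.273, 0.962, -0.001], [0.962, -0.273, -0.001], [-0.001, -0.001, -1.0]]
ft_force: [0.5, -0.8, 0.2]
opening: 0.0375
```

```bash
python3 - <<'E'
from h import *
st()
im,d=bot.capture("side"); cv2.imwrite("pics/side4.png",im)
cv2.imwrite("pics/c5.png",cv2.resize(im[130:250,260:380],None,fx=5,fy=5,interpolation=2))
E
```

```text
{'clock': 4.2333, 'qpos': [0.0655, 0.39, -0.5224, 1.9145, 0.2442, 0.9012, -0.8538], 'dq': [0.0014, -0.0265, -0.0152, -0.0285, -0.0014, 0.0094, 0.0104], 'eef_pos': [0.5465, 0.1368, 0.215], 'ee_rot': [[0.2727, 0.9621, -0.0014], [0.9621, -0.2727, -0.0005], [-0.0009, -0.0012, -1.0]], 'ft_force': [0.451, -0.8133, 0.1884], 'wrist_torque': [0.0215, 0.0235, 0.0049], 'opening': 0.0375}
```

View pics/c5.png

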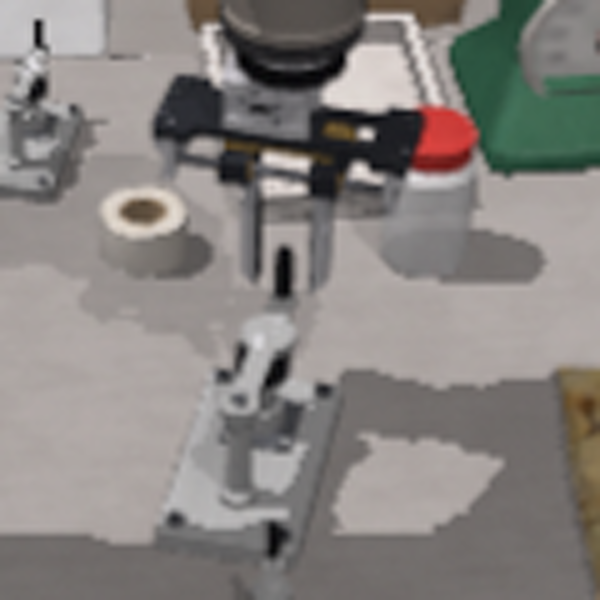

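step_arm --steps '[{"travel":[-0.0005,0.0109,0],"rot":[0,0,5]},{"travel":[-0.0005,0.0109,0],"rot":[0,0,5]},{"travel":[-0.0005,0.0109,0],"rot":[0,0,5]},{"travel":[-0.0005,0.0109,0],"rot":[0,0,5]},{"travel":[-0.0005,0.0109,0],"rot":[0,0,5]},{"travel":[-0.0005,0.0109,0],"rot":[0,0,5]}]'

```text
clock: 4.78
eef_pos: [0.6032, 0.1042, 0.2169]
ee_rot: [[0.719, 0.695, 0.002], [0.695, -0.719, 0.001], [0.002, 0.001, -1.0]]
ft_force: [-1.2, -0.3, -0.5]
opening: 0.0379
```

```bash
python3 - <<'E'
from h import *
st()
for n in("side","top"):
    im,d=bot.capture(n); cv2.imwrite(f"pics/{n}5.png",im)
    b=(260,130) if n=="side" else (280,150)
    cv2.imwrite(f"pics/c6{n}.png",cv2.resize(im[b[1]:b[1]+120,b[0]:b[0]+120],None,fx=4,fy=4,interpolation=2))
E
```

```text
{'clock': 4.7833, 'qpos': [0.0232, 0.4385, -0.3842, 1.8115, 0.2003, 0.9276, -1.2511], 'dq': [-0.0458, 0.0761, 0.2733, -0.1637, -0.1082, 0.0393, -0.7482], 'eef_pos': [0.6032, 0.1042, 0.2169], 'ee_rot': [[0.7192, 0.6948, 0.0019], [0.6948, -0.7192, 0.0006], [0.0018, 0.001, -1.0]], 'ft_force': [-1.1853, -0.2991, -0.4991], 'wrist_torque': [0.088, 0.3244, 0.0206], 'opening': 0.0379}
```

View pics/c6side.png

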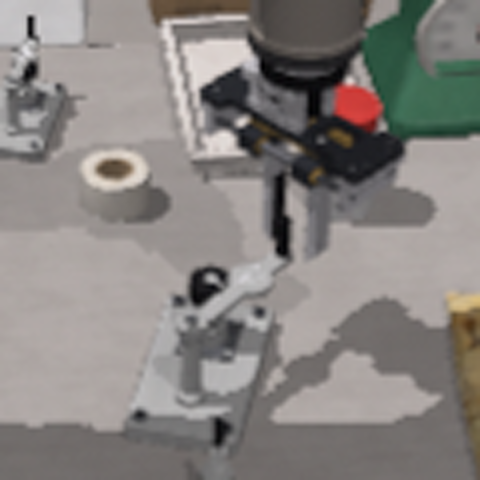

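The lever is following; its handle is against the trailing finger at about (281,235) in the crop, and the knob is now exposed. I'll continue the arc.

step_arm --steps '[{"travel":[-0.0005,0.0109,0],"rot":[0,0,5]},{"travel":[-0.0005,0.0109,0],"rot":[0,0,5]},{"travel":[-0.0005,0.0109,0],"rot":[0,0,5]},{"travel":[-0.0005,0.0109,0],"rot":[0,0,5]},{"travel":[-0.0005,0.0109,0],"rot":[0,0,5]},{"travel":[-0.0005,0.0109,0],"rot":[0,0,5]},{"travel":[-0.0005,0.0109,0],"rot":[0,0,5]},{"travel":[-0.0005,0.0109,0],"rot":[0,0,5]}]'

```text
clock: 5.55
eef_pos: [0.6375, 0.0268, 0.2162]
ee_rot: [[0.997, 0.075, 0.001], [0.075, -0.997, 0.001], [0.002, -0.001, -1.0]]
ft_force: [-0.5, 1.6, 0.6]
opening: 0.0376
```

step_arm --steps '[{"travel":[-0.0005,0.0109,0],"rot":[0,0,5]},{"travel":[-0.0005,0.0109,0],"rot":[0,0,5]},{"travel":[-0.0005,0.0109,0],"rot":[0,0,5]},{"travel":[-0.0005,0.0109,0],"rot":[0,0,5]},{"travel":[-0.0005,0.0109,0],"rot":[0,0,5]},{"travel":[-0.0005,0.0109,0],"rot":[0,0,5]},{"travel":[0,0,0],"rot":[0,0,0]}]'

```text
clock: 6.13
eef_pos: [0.6247, -0.0387, 0.2161]
ee_rot: [[0.9, -0.437, 0.001], [-0.437, -0.9, -0.0], [0.001, -0.0, -1.0]]
ft_force: [-0.1, -1.6, -0.6]
opening: 0.0375
```

```bash
python3 - <<'E'
from h import *
st()
for n in("side","top"):
    im,d=bot.capture(n); cv2.imwrite(f"pics/{n}6.png",im)
    b=(260,150) if n=="side" else (280,150)
    cv2.imwrite(f"pics/c7{n}.png",cv2.resize(im[b[1]:b[1]+120,b[0]:b[0]+120],None,fx=5,fy=5,interpolation=2))
E
```

```text
{'clock': 6.1333, 'qpos': [0.0199, 0.4346, -0.079, 1.7948, 0.0423, 0.9125, -2.1003], 'dq': [-0.0068, 0.0125, -0.0374, -0.0131, 0.0206, 0.0051, 0.112], 'eef_pos': [0.6247, -0.0387, 0.2161], 'ee_rot': [[0.8996, -0.4367, 0.0012], [-0.4367, -0.8996, -0.0002], [0.0012, -0.0004, -1.0]], 'ft_force': [-0.1065, -1.5777, -0.5874], 'wrist_torque': [0.0889, 0.0296, -0.0188], 'opening': 0.0375}
```

View pics/c7side.png

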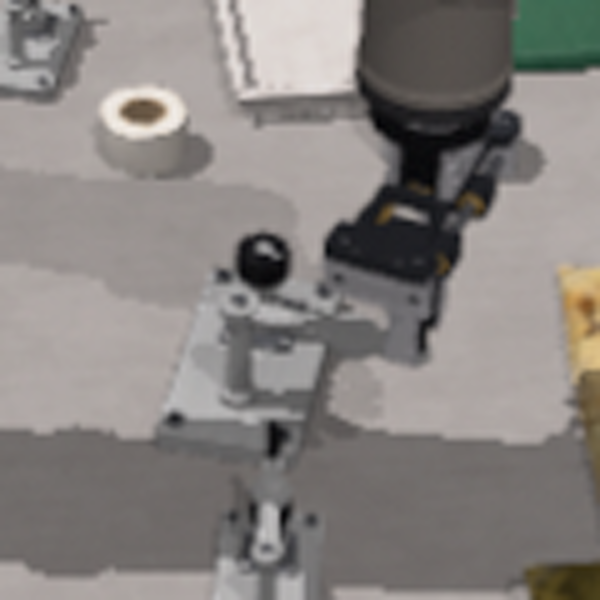

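step_arm --steps '[{"travel":[0,0,-0.03],"rot":[0,0,0]},{"travel":[0,0,-0.03],"rot":[0,0,0]},{"travel":[0,0,-0.03],"rot":[0,0,0]},{"travel":[0,0,0],"rot":[0,0,0]}]' --gripper 0.65

```text
clock: 6.57
eef_pos: [0.6272, -0.036, 0.3112]
ee_rot: [[0.903, -0.429, 0.008], [-0.429, -0.903, 0.001], [0.007, -0.004, -1.0]]
ft_force: [1.0, -0.1, 0.4]
opening: 0.0595
```

```bash
python3 - <<'E'
from h import *
st()
for n in("side","top"):
    im,d=bot.capture(n); cv2.imwrite(f"pics/{n}7.png",im); np.save(n+"7.npy",d)
    b=(280,180) if n=="side" else (295,180)
    cv2.imwrite(f"pics/c8{n}.png",cv2.resize(im[b[1]:b[1]+65,b[0]:b[0]+75],None,fx=8,fy=8,interpolation=2))
    print(n,bot.tip_of("knob_mid",n),bot.tip_of("knob",n))
E
```

```text
{'clock': 6.5667, 'qpos': [0.0192, 0.3419, -0.0819, 1.7059, 0.0308, 1.0869, -2.0858], 'dq': [-0.0004, 0.0424, -0.0, 0.0629, 0.0064, -0.0903, -0.0054], 'eef_pos': [0.6272, -0.036, 0.3112], 'ee_rot': [[0.9035, -0.4286, 0.0081], [-0.4286, -0.9035, 0.0007], [0.007, -0.0041, -1.0]], 'ft_force': [0.954, -0.1452, 0.4284], 'wrist_torque': [0.0555, 0.0175, 0.054], 'opening': 0.0595}
side [{'uv': [310.3, 203.3], 'conf': 0.57}, {'uv': [310.5, 252.9], 'conf': 0.43}] [{'uv': [313.3, 204.1], 'conf': 0.65}, {'uv': [312.5, 253.7], 'conf': 0.57}]
top [{'uv': [319.0, 207.2], 'conf': 0.48}] [{'uv': [322.8, 205.6], 'conf': 0.46}]
```

View pics/c8side.png

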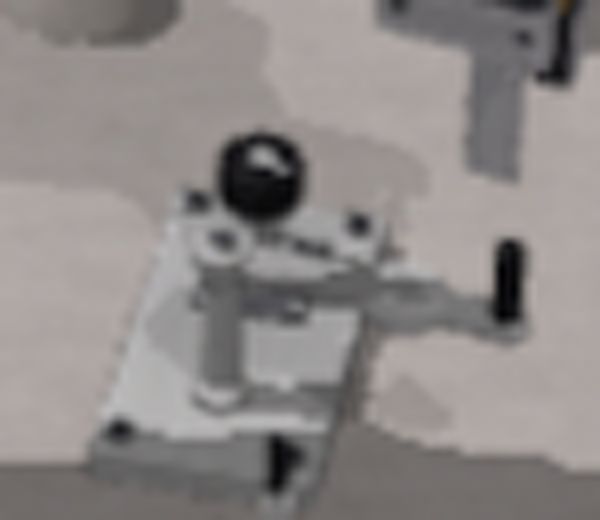

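View pics/c8top.png

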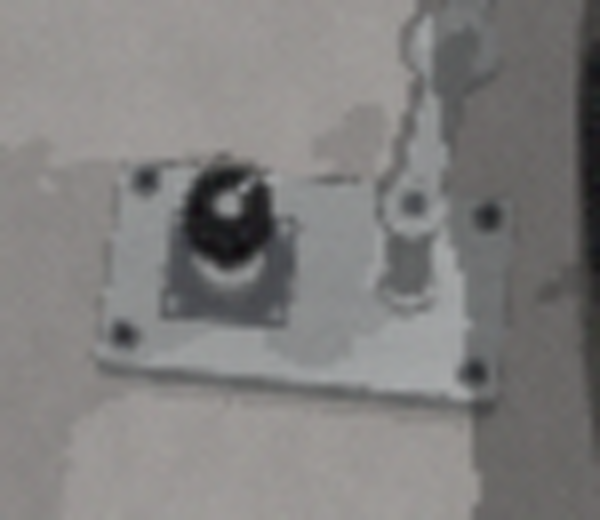

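```bash
python3 - <<'E'
from h import *
p=np.load("pose.npy")
a=np.array([280+261.5/8-.45,180+177.5/8-.45]);b=np.array([295+230/8-.45,180+217/8-.45])
print(tri(a,b),onz("side",a,.078),onz("top",b,.078))
a2=a-p[6:8];b2=b-p[8:10];print(tri(a2,b2),onz("side",a2,.078),onz("top",b2,.078))
# index bar dirs on knob top z=.091
for n,q in(("side",[(258,155),(288,174)]),("top",[(228,208),(262,181)])):
    o=(280,180) if n=="side" else (295,180)
    w=[onz(n,np.array(o)+np.array(x)/8-.45,.092) for x in q]; d=w[1]-w[0]; print(n,w[0].round(4),w[1].round(4),np.degrees(np.arctan2(d[1],d[0])))
E
```

```text
(array([0.53217767, 0.09430659, 0.0771554 ]), np.float64(0.00037458782627751734)) [0.5323001  0.09344709 0.078     ] [0.53160497 0.0942896  0.078     ]
(array([0.53184538, 0.09380364, 0.07890701]), np.float64(0.002532452451295228)) [0.53303824 0.09580082 0.078     ] [0.53091873 0.0934314  0.078     ]
side [0.5305 0.0923 0.092 ] [0.5432 0.0792 0.092 ] -45.78276099643709
top [0.5297 0.0952 0.092 ] [0.5406 0.0791 0.092 ] -56.042847500275656
```

step_arm --steps '[{"travel":[-0.0354,-0.0192,0],"rot":[0,0,0]},{"travel":[-0.0354,-0.0192,0],"rot":[0,0,0]},{"travel":[-0.0354,-0.0192,0],"rot":[0,0,0]},{"travel":[-0.0354,-0.0192,0],"rot":[0,0,0]},{"travel":[0,0,0.03],"rot":[0,0,0]},{"travel":[0,0,0.03],"rot":[0,0,0]},{"travel":[0,0,0],"rot":[0,0,0]},{"travel":[0,0,0],"rot":[0,0,0]}]'

```text
clock: 7.53
eef_pos: [0.5301, 0.0932, 0.2437]
ee_rot: [[0.901, -0.433, -0.004], [-0.433, -0.901, -0.001], [-0.003, 0.002, -1.0]]
ft_force: [0.3, -0.1, 0.0]
opening: 0.061
```

```bash
cat > go.py <<'E'
from h import *
import sys
t=np.array([float(x) for x in sys.argv[1:4]])
o=bot.get_obs();R=np.array(o['ee_rot']); st(); print("tool delta",(R.T@(t-o['eef_pos'])).round(4))
E
python3 go.py .532 .0943 .156
```

```text
{'clock': 7.5333, 'qpos': [-0.1585, 0.2769, -0.159, 1.9614, 0.0543, 0.911, -2.3634], 'dq': [0.0115, -0.0313, 0.003, -0.0463, -0.0014, 0.0184, -0.0002], 'eef_pos': [0.5301, 0.0932, 0.2437], 'ee_rot': [[0.9015, -0.4328, -0.0036], [-0.4328, -0.9015, -0.0007], [-0.0029, 0.0022, -1.0]], 'ft_force': [0.2844, -0.1214, 0.0429], 'wrist_torque': [0.0708, 0.0783, 0.0239], 'opening': 0.061}
tool delta [ 0.0015 -0.002   0.0877]
```

step_arm --steps '[{"travel":[0.0005,-0.001,0.03],"rot":[0,0,0]},{"travel":[0.0005,-0.001,0.03],"rot":[0,0,0]},{"travel":[0,0,0.027],"rot":[0,0,0]},{"travel":[0,0,0],"rot":[0,0,0]},{"travel":[0,0,0],"rot":[0,0,0]},{"travel":[0,0,0],"rot":[0,0,0]}]'

```text
clock: 8.03
eef_pos: [0.5337, 0.0948, 0.1597]
ee_rot: [[0.901, -0.434, 0.002], [-0.434, -0.901, 0.0], [0.001, -0.001, -1.0]]
ft_force: [-0.3, 0.6, 0.1]
opening: 0.0607
```

```bash
python3 go.py .532 .0943 .156; python3 - <<'E'
from h import *
im,d=bot.capture("side"); cv2.imwrite("pics/side8.png",im)
cv2.imwrite("pics/c9.png",cv2.resize(im[150:250,260:360],None,fx=5,fy=5,interpolation=2))
E
```

```text
{'clock': 8.0333, 'qpos': [-0.1703, 0.3932, -0.1508, 2.0194, 0.0863, 0.7329, -2.3933], 'dq': [-0.0024, -0.0139, -0.0004, 0.0003, 0.0014, -0.0099, -0.0023], 'eef_pos': [0.5337, 0.0948, 0.1597], 'ee_rot': [[0.9011, -0.4337, 0.0018], [-0.4337, -0.9011, 0.0005], [0.0014, -0.0012, -1.0]], 'ft_force': [-0.2696, 0.5595, 0.103], 'wrist_torque': [0.0312, 0.005, 0.0392], 'opening': 0.0607}
tool delta [-0.0013  0.0012  0.0037]
```

View pics/c9.png

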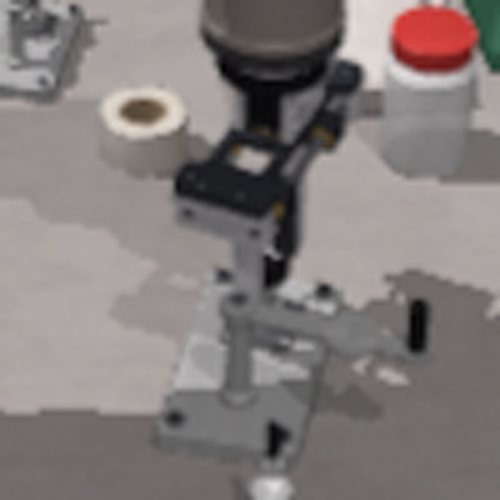

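step_arm --steps '[{"travel":[-0.001,0.001,0.0025],"rot":[0,0,0]},{"travel":[0,0,0],"rot":[0,0,0]},{"travel":[0,0,0],"rot":[0,0,0]},{"travel":[0,0,0],"rot":[0,0,0]},{"travel":[0,0,0],"rot":[0,0,0]},{"travel":[0,0,0],"rot":[0,0,0]}]' --gripper 0.0 --grip_force 12

```text
clock: 8.58
eef_pos: [0.5315, 0.0946, 0.1556]
ee_rot: [[0.901, -0.433, 0.001], [-0.433, -0.901, 0.0], [0.0, -0.001, -1.0]]
ft_force: [-0.7, 0.9, 4.3]
opening: 0.0381
```

```bash
python3 go.py .532 .0943 .156
```

```text
{'clock': 8.5833, 'qpos': [-0.171, 0.3969, -0.1507, 2.0261, 0.0875, 0.7238, -2.3945], 'dq': [-0.0008, 0.0, -0.0013, 0.0005, -0.0005, -0.0003, 0.0015], 'eef_pos': [0.5315, 0.0946, 0.1556], 'ee_rot': [[0.9013, -0.4332, 0.0007], [-0.4332, -0.9013, 0.0004], [0.0005, -0.0006, -1.0]], 'ft_force': [-0.6774, 0.9437, 4.2952], 'wrist_torque': [0.3638, 0.0402, 0.011], 'opening': 0.0381}
tool delta [ 0.0006  0.     -0.0004]
```

step_arm --steps '[{"travel":[0,0,0],"rot":[0,0,-5]},{"travel":[0,0,0],"rot":[0,0,-5]},{"travel":[0,0,0],"rot":[0,0,-5]},{"travel":[0,0,0],"rot":[0,0,-5]},{"travel":[0,0,0],"rot":[0,0,0]}]'

```text
clock: 9.0
eef_pos: [0.5316, 0.0949, 0.1556]
ee_rot: [[0.996, -0.094, 0.001], [-0.094, -0.996, 0.001], [0.001, -0.001, -1.0]]
ft_force: [1.0, 5.0, 4.7]
opening: 0.0375
```

```bash
python3 go.py .532 .0943 .156
```

```text
{'clock': 9.0, 'qpos': [-0.104, 0.4024, -0.2323, 2.0218, 0.1346, 0.7304, -2.0839], 'dq': [-0.0157, -0.0006, 0.0254, 0.0011, -0.0206, -0.0027, -0.1504], 'eef_pos': [0.5316, 0.0949, 0.1556], 'ee_rot': [[0.9956, -0.0942, 0.001], [-0.0942, -0.9956, 0.001], [0.0009, -0.0011, -1.0]], 'ft_force': [0.9613, 4.9849, 4.7112], 'wrist_torque': [1.0783, -0.1852, 0.0135], 'opening': 0.0375}
tool delta [ 0.0004  0.0006 -0.0004]
```

step_arm --steps '[{"travel":[0,0,0],"rot":[0,0,-5]},{"travel":[0,0,0],"rot":[0,0,-5]},{"travel":[0,0,0],"rot":[0,0,0]}]'

```text
clock: 9.25
eef_pos: [0.5316, 0.0951, 0.1556]
ee_rot: [[0.997, 0.078, 0.001], [0.078, -0.997, 0.001], [0.001, -0.001, -1.0]]
ft_force: [0.6, 7.0, 4.2]
opening: 0.0375
```

```bash
python3 go.py .532 .0943 .156
```

```text
{'clock': 9.25, 'qpos': [-0.0718, 0.4058, -0.2717, 2.0198, 0.1577, 0.7342, -1.9321], 'dq': [-0.0138, -0.0007, 0.0169, -0.0005, -0.0168, -0.0039, -0.1186], 'eef_pos': [0.5316, 0.0951, 0.1556], 'ee_rot': [[0.9969, 0.0784, 0.0011], [0.0784, -0.9969, 0.0012], [0.0011, -0.0011, -1.0]], 'ft_force': [0.6281, 7.0496, 4.1865], 'wrist_torque': [1.4273, -0.244, 0.0464], 'opening': 0.0375}
tool delta [ 0.0003  0.0008 -0.0004]
```

step_arm --steps '[{"travel":[0,-0.0008,0],"rot":[0,0,-5]},{"travel":[0,0,0],"rot":[0,0,-5]},{"travel":[0,0,0],"rot":[0,0,0]}]'

```text
clock: 9.5
eef_pos: [0.5315, 0.0955, 0.1554]
ee_rot: [[0.969, 0.249, 0.001], [0.249, -0.969, 0.001], [0.001, -0.001, -1.0]]
ft_force: [2.5, 4.4, 2.0]
opening: 0.0378
```

```bash
python3 go.py .532 .0943 .156
```

```text
{'clock': 9.5, 'qpos': [-0.0405, 0.4101, -0.3111, 2.0178, 0.1816, 0.7387, -1.7812], 'dq': [-0.0117, -0.0018, 0.0212, -0.0001, -0.0209, -0.0056, -0.138], 'eef_pos': [0.5315, 0.0955, 0.1554], 'ee_rot': [[0.9685, 0.249, 0.0007], [0.249, -0.9685, 0.0007], [0.0009, -0.0005, -1.0]], 'ft_force': [2.5115, 4.382, 1.9756], 'wrist_torque': [1.0042, -0.4187, 0.0214], 'opening': 0.0378}
tool delta [ 0.0002  0.0013 -0.0006]
```

step_arm --steps '[{"travel":[0,0,0],"rot":[0,0,-5]},{"travel":[0,0,0],"rot":[0,0,-5]},{"travel":[0,0,0],"rot":[0,0,0]}]'

```text
clock: 9.75
eef_pos: [0.5313, 0.0955, 0.1552]
ee_rot: [[0.911, 0.412, 0.0], [0.412, -0.911, 0.001], [0.001, -0.001, -1.0]]
ft_force: [2.8, 4.2, -0.8]
opening: 0.0377
```

```bash
python3 go.py .532 .0943 .156
```

```text
{'clock': 9.75, 'qpos': [-0.0083, 0.4148, -0.3506, 2.0162, 0.2051, 0.7432, -1.6289], 'dq': [-0.0104, -0.0001, 0.0219, 0.0008, -0.0181, -0.0038, -0.1206], 'eef_pos': [0.5313, 0.0955, 0.1552], 'ee_rot': [[0.911, 0.4124, 0.0003], [0.4124, -0.911, 0.0008], [0.0006, -0.0006, -1.0]], 'ft_force': [2.8249, 4.2234, -0.8445], 'wrist_torque': [1.1851, -0.5482, -0.0215], 'opening': 0.0377}
tool delta [ 0.0001  0.0014 -0.0008]
```

step_arm --steps '[{"travel":[0,0,0],"rot":[0,0,-5]},{"travel":[0,0,0],"rot":[0,0,-4]},{"travel":[0,0,0],"rot":[0,0,0]}]'

```text
clock: 10.0
eef_pos: [0.5312, 0.0956, 0.1551]
ee_rot: [[0.836, 0.549, 0.0], [0.549, -0.836, 0.001], [0.001, -0.001, -1.0]]
ft_force: [1.9, 5.1, -1.9]
opening: 0.0379
```

```bash
python3 go.py .532 .0943 .156
```

```text
{'clock': 10.0, 'qpos': [0.0206, 0.4194, -0.3862, 2.0145, 0.2263, 0.7478, -1.4919], 'dq': [-0.0104, -0.0031, 0.0169, -0.0, -0.0141, -0.0028, -0.0967], 'eef_pos': [0.5312, 0.0956, 0.1551], 'ee_rot': [[0.8358, 0.549, 0.0001], [0.549, -0.8358, 0.0009], [0.0006, -0.0007, -1.0]], 'ft_force': [1.8886, 5.1396, -1.9088], 'wrist_torque': [1.3217, -0.4618, 0.0143], 'opening': 0.0379}
tool delta [-0.0001  0.0015 -0.0009]
```

step_arm --steps '[{"travel":[0,0,0.001],"rot":[0,0,0]},{"travel":[0,0,0.001],"rot":[0,0,0]},{"travel":[0,0,0],"rot":[0,0,0]}]'

```text
clock: 10.25
eef_pos: [0.5313, 0.0956, 0.153]
ee_rot: [[0.839, 0.545, 0.0], [0.545, -0.839, 0.001], [0.001, -0.001, -1.0]]
ft_force: [2.0, 5.7, -0.9]
opening: 0.0377
```

```bash
python3 go.py .532 .0943 .156
```

```text
{'clock': 10.25, 'qpos': [0.0185, 0.4224, -0.3839, 2.0158, 0.2277, 0.7436, -1.4979], 'dq': [-0.0013, -0.0018, -0.0005, 0.0, -0.0017, 0.0018, 0.0024], 'eef_pos': [0.5313, 0.0956, 0.153], 'ee_rot': [[0.8385, 0.5449, 0.0001], [0.5449, -0.8385, 0.0009], [0.0006, -0.0006, -1.0]], 'ft_force': [2.0083, 5.6572, -0.9231], 'wrist_torque': [1.2948, -0.494, 0.0227], 'opening': 0.0377}
tool delta [-0.0001  0.0015 -0.003 ]
```

Moving down 2 mm met no resistance, so the bolt is free. I'll follow it down.

step_arm --steps '[{"travel":[0,0,0.001],"rot":[0,0,0]},{"travel":[0,0,0.001],"rot":[0,0,0]},{"travel":[0,0,0.001],"rot":[0,0,0]},{"travel":[0,0,0.0005],"rot":[0,0,0]},{"travel":[0,0,0],"rot":[0,0,0]}]'

```text
clock: 10.67
eef_pos: [0.5313, 0.0957, 0.1497]
ee_rot: [[0.838, 0.545, 0.0], [0.545, -0.838, 0.001], [0.001, -0.001, -1.0]]
ft_force: [2.0, 5.3, 0.9]
opening: 0.038
```

```bash
python3 go.py .532 .0943 .156
```

```text
{'clock': 10.6667, 'qpos': [0.0166, 0.4273, -0.382, 2.0177, 0.231, 0.737, -1.5008], 'dq': [-0.0006, -0.0032, -0.0001, -0.0005, -0.0006, 0.0039, 0.0003], 'eef_pos': [0.5313, 0.0957, 0.1497], 'ee_rot': [[0.8385, 0.5449, 0.0003], [0.5449, -0.8385, 0.0008], [0.0006, -0.0005, -1.0]], 'ft_force': [1.953, 5.253, 0.9309], 'wrist_torque': [1.2459, -0.2894, -0.0212], 'opening': 0.038}
tool delta [-0.0002  0.0015 -0.0063]
```

step_arm --steps '[{"travel":[0,0,0],"rot":[0,0,0]},{"travel":[0,0,0],"rot":[0,0,0]},{"travel":[0,0,0],"rot":[0,0,0]},{"travel":[0,0,0],"rot":[0,0,0]}]' --gripper 0.62

```text
clock: 11.0
eef_pos: [0.531, 0.0948, 0.1495]
ee_rot: [[0.837, 0.548, -0.001], [0.548, -0.837, -0.0], [-0.001, 0.0, -1.0]]
ft_force: [-0.8, -0.2, 0.6]
opening: 0.0577
```

```bash
python3 go.py .532 .0955 .149; python3 - <<'E'
from h import *
for n in("side","top"):
    im,d=bot.capture(n); cv2.imwrite(f"pics/{n}9.png",im); b=(280,170) if n=="side" else (290,170)
    cv2.imwrite(f"pics/c10{n}.png",cv2.resize(im[b[1]:b[1]+75,b[0]:b[0]+75],None,fx=8,fy=8,interpolation=2))
E
```

```text
{'clock': 11.0, 'qpos': [0.0177, 0.4272, -0.3821, 2.0182, 0.2319, 0.7378, -1.497], 'dq': [0.0009, -0.0024, -0.0031, -0.0009, 0.0008, -0.0004, 0.0052], 'eef_pos': [0.531, 0.0948, 0.1495], 'ee_rot': [[0.8366, 0.5478, -0.0005], [0.5478, -0.8366, -0.0004], [-0.0007, 0.0, -1.0]], 'ft_force': [-0.7832, -0.2036, 0.5737], 'wrist_torque': [-0.0428, 0.0283, 0.0219], 'opening': 0.0577}
tool delta [ 0.0013 -0.0001  0.0005]
```

View pics/c10side.png

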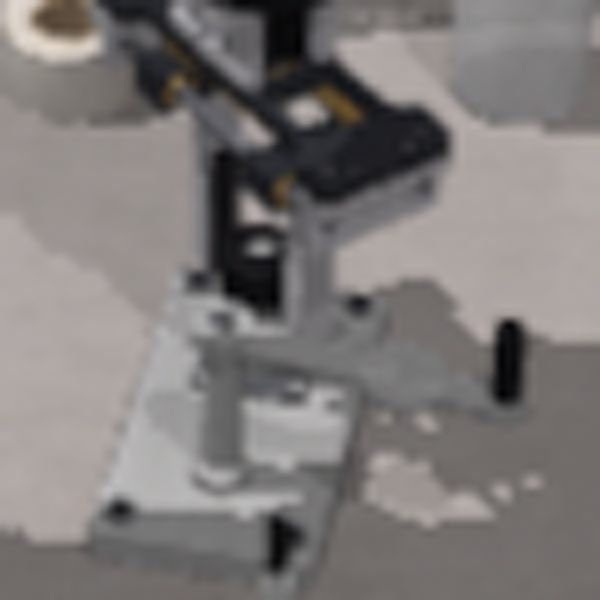

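The bolt dropped about 6 mm, because the tool followed it down with no resistance and the release forces were near zero. The side view agrees: the knob bottom sits about 1.5 px lower, and the handle is open at (508,360) in the crop. Next I'll wind the open gripper back to give it forward range.

step_arm --steps '[{"travel":[0.001,0,0],"rot":[0,0,-7]},{"travel":[0,0,0],"rot":[0,0,-7]},{"travel":[0,0,0],"rot":[0,0,-7]},{"travel":[0,0,0],"rot":[0,0,-7]},{"travel":[0,0,0],"rot":[0,0,-7]},{"travel":[0,0,0],"rot":[0,0,-7]},{"travel":[0,0,0],"rot":[0,0,-7]},{"travel":[0,0,0],"rot":[0,0,-7]},{"travel":[0,0,0],"rot":[0,0,-7]},{"travel":[0,0,0],"rot":[0,0,-7]}]'

```text
clock: 11.93
eef_pos: [0.532, 0.0955, 0.1497]
ee_rot: [[-0.235, 0.972, -0.0], [0.972, 0.235, -0.0], [-0.0, -0.0, -1.0]]
ft_force: [0.4, -0.9, 0.1]
opening: 0.0583
```

```bash
python3 go.py .5318 .0955 .149
```

```text
{'clock': 11.9333, 'qpos': [0.2411, 0.4829, -0.6643, 2.003, 0.4144, 0.7913, -0.4274], 'dq': [0.2599, 0.0861, -0.3356, -0.0141, 0.2252, 0.0797, 1.2645], 'eef_pos': [0.532, 0.0955, 0.1497], 'ee_rot': [[-0.2355, 0.9719, -0.0001], [0.9719, 0.2355, -0.0001], [-0.0001, -0.0001, -1.0]], 'ft_force': [0.3653, -0.8929, 0.1287], 'wrist_torque': [-0.0535, -0.114, 0.0022], 'opening': 0.0583}
tool delta [ 0.0001 -0.0002  0.0007]
```

step_arm --steps '[{"travel":[0,0,0],"rot":[0,0,-7]},{"travel":[0,0,0],"rot":[0,0,-7]},{"travel":[0,0,0],"rot":[0,0,-7]},{"travel":[0,0,0],"rot":[0,0,-7]},{"travel":[0,0,0],"rot":[0,0,-7]},{"travel":[0,0,0],"rot":[0,0,-7]},{"travel":[0,0,0],"rot":[0,0,-7]},{"travel":[0,0,0],"rot":[0,0,-7]},{"travel":[0,0,0],"rot":[0,0,-7]},{"travel":[0,0,0],"rot":[0,0,-7]}]'

```text
clock: 12.77
eef_pos: [0.532, 0.0954, 0.1497]
ee_rot: [[-0.994, 0.111, -0.0], [0.111, 0.994, -0.0], [0.0, -0.0, -1.0]]
ft_force: [0.6, 1.3, 0.0]
opening: 0.0583
```

```bash
python3 go.py .5318 .0955 .149
```

```text
{'clock': 12.7667, 'qpos': [0.4438, 0.5796, -0.9412, 1.9924, 0.6115, 0.8808, 0.6289], 'dq': [0.2229, 0.1427, -0.3245, -0.0103, 0.2398, 0.133, 1.2577], 'eef_pos': [0.532, 0.0954, 0.1497], 'ee_rot': [[-0.9938, 0.1112, -0.0], [0.1112, 0.9938, -0.0001], [0.0, -0.0001, -1.0]], 'ft_force': [0.574, 1.2866, 0.0428], 'wrist_torque': [0.0665, -0.1359, 0.0154], 'opening': 0.0583}
tool delta [0.0002 0.     0.0007]
```

step_arm --steps '[{"travel":[0,0,0],"rot":[0,0,-7]},{"travel":[0,0,0],"rot":[0,0,-7]},{"travel":[0,0,0],"rot":[0,0,-7]},{"travel":[0,0,0.0005],"rot":[0,0,0]},{"travel":[0,0,0],"rot":[0,0,0]}]'

```text
clock: 13.18
eef_pos: [0.5319, 0.0954, 0.1489]
ee_rot: [[-0.97, -0.243, -0.001], [-0.243, 0.97, 0.0], [0.0, 0.001, -1.0]]
ft_force: [0.2, -0.3, -0.1]
opening: 0.0585
```

```bash
python3 go.py .5318 .0955 .149; python3 - <<'E'
from h import *
for n in("side","top"):
    im,d=bot.capture(n); cv2.imwrite(f"pics/{n}10.png",im); b=(280,170) if n=="side" else (290,170)
    cv2.imwrite(f"pics/c11{n}.png",cv2.resize(im[b[1]:b[1]+75,b[0]:b[0]+75],None,fx=8,fy=8,interpolation=2))
E
```

```text
{'clock': 13.1833, 'qpos': [0.4956, 0.6189, -1.019, 1.9903, 0.6719, 0.9154, 0.9365], 'dq': [-0.0106, -0.0095, 0.011, -0.0004, -0.0087, -0.0025, -0.0293], 'eef_pos': [0.5319, 0.0954, 0.1489], 'ee_rot': [[-0.9701, -0.2428, -0.0006], [-0.2428, 0.9701, 0.0004], [0.0005, 0.0006, -1.0]], 'ft_force': [0.1653, -0.2562, -0.1323], 'wrist_torque': [0.0876, -0.1324, 0.0062], 'opening': 0.0585}
tool delta [ 0.0001  0.0001 -0.0001]
```

View pics/c11side.png

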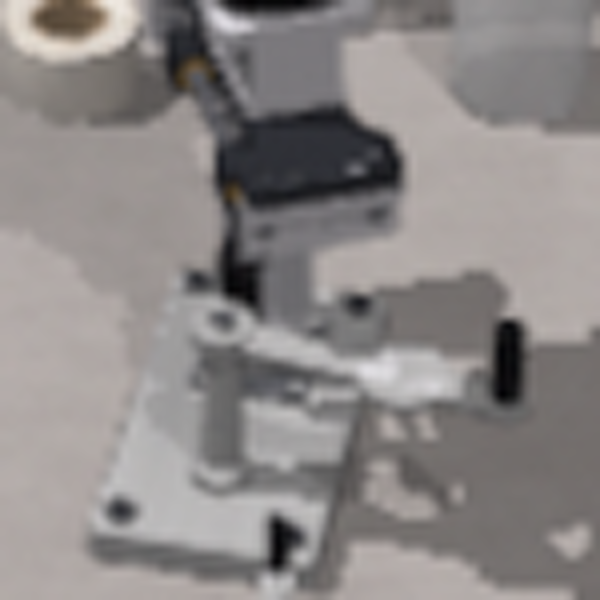

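step_arm --steps '[{"travel":[0,0,0],"rot":[0,0,0]},{"travel":[0,0,0],"rot":[0,0,0]},{"travel":[0,0,0],"rot":[0,0,0]},{"travel":[0,0,0],"rot":[0,0,0]},{"travel":[0,0,0],"rot":[0,0,0]}]' --gripper 0.0 --grip_force 15

```text
clock: 13.7
eef_pos: [0.532, 0.0958, 0.1493]
ee_rot: [[-0.969, -0.247, 0.0], [-0.247, 0.969, 0.0], [-0.0, 0.0, -1.0]]
ft_force: [-0.8, 1.1, 0.5]
opening: 0.0377
```

```bash
python3 go.py .5318 .0955 .149
```

```text
{'clock': 13.7, 'qpos': [0.4951, 0.6184, -1.0195, 1.9902, 0.6722, 0.9157, 0.9398], 'dq': [0.0029, 0.001, -0.0015, -0.0014, 0.0014, 0.0016, 0.0021], 'eef_pos': [0.532, 0.0958, 0.1493], 'ee_rot': [[-0.969, -0.2471, 0.0001], [-0.2471, 0.969, 0.0001], [-0.0001, 0.0001, -1.0]], 'ft_force': [-0.8048, 1.0572, 0.4607], 'wrist_torque': [0.2208, -0.0644, -0.0783], 'opening': 0.0377}
tool delta [ 0.0003 -0.0003  0.0003]
```

step_arm --steps '[{"travel":[0,0,0.00014],"rot":[0,0,6]},{"travel":[0,0,0.00014],"rot":[0,0,7]},{"travel":[0,0,0.00014],"rot":[0,0,7]},{"travel":[0,0,0.00014],"rot":[0,0,7]},{"travel":[0,0,0.00014],"rot":[0,0,7]},{"travel":[0,0,0.00014],"rot":[0,0,7]},{"travel":[0,0,0.00014],"rot":[0,0,7]},{"travel":[0,0,0.00014],"rot":[0,0,7]},{"travel":[0,0,0],"rot":[0,0,0]}]'

```text
clock: 14.45
eef_pos: [0.5316, 0.095, 0.1481]
ee_rot: [[-0.752, 0.659, -0.001], [0.659, 0.752, -0.002], [-0.001, -0.002, -1.0]]
ft_force: [-2.5, -4.0, 3.2]
opening: 0.0375
```

```bash
python3 go.py .5318 .0955 .149
```

```text
{'clock': 14.45, 'qpos': [0.3448, 0.5269, -0.8021, 1.9987, 0.5144, 0.8292, 0.1021], 'dq': [0.0183, 0.0101, -0.0286, -0.0003, 0.0286, 0.0145, 0.1684], 'eef_pos': [0.5316, 0.095, 0.1481], 'ee_rot': [[-0.7525, 0.6586, -0.0007], [0.6586, 0.7525, -0.0018], [-0.0006, -0.0018, -1.0]], 'ft_force': [-2.5168, -4.0105, 3.2062], 'wrist_torque': [-1.0833, 0.5839, -0.0108], 'opening': 0.0375}
tool delta [ 0.0002  0.0005 -0.0009]
```

step_arm --steps '[{"travel":[0,0,0.00014],"rot":[0,0,7]},{"travel":[0,0,0.00014],"rot":[0,0,7]},{"travel":[0,0,0.00014],"rot":[0,0,7]},{"travel":[0,0,0.00014],"rot":[0,0,7]},{"travel":[0,0,0.00014],"rot":[0,0,7]},{"travel":[0,0,0.00014],"rot":[0,0,7]},{"travel":[0,0,0.00014],"rot":[0,0,7]},{"travel":[0,0,0.00014],"rot":[0,0,7]},{"travel":[0,0,0],"rot":[0,0,0]}]'

```text
clock: 15.2
eef_pos: [0.5307, 0.0949, 0.1467]
ee_rot: [[0.125, 0.992, -0.003], [0.992, -0.125, -0.002], [-0.002, -0.002, -1.0]]
ft_force: [-7.4, -5.1, 5.5]
opening: 0.0375
```

```bash
python3 go.py .5318 .0955 .149
```

```text
{'clock': 15.2, 'qpos': [0.1724, 0.4661, -0.5766, 2.0097, 0.3613, 0.7694, -0.7453], 'dq': [0.0176, 0.0061, -0.03, 0.0006, 0.0279, 0.0097, 0.1672], 'eef_pos': [0.5307, 0.0949, 0.1467], 'ee_rot': [[0.1252, 0.9921, -0.0027], [0.9921, -0.1252, -0.002], [-0.0023, -0.0024, -1.0]], 'ft_force': [-7.4074, -5.0976, 5.5096], 'wrist_torque': [-1.1696, 1.9379, -0.0707], 'opening': 0.0375}
tool delta [ 0.0007  0.001  -0.0023]
```

step_arm --steps '[{"travel":[-0.0008,-0.0008,0.0001],"rot":[0,0,7]},{"travel":[0,0,0.0001],"rot":[0,0,7]},{"travel":[0,0,0.0001],"rot":[0,0,7]},{"travel":[0,0,0.0001],"rot":[0,0,7]},{"travel":[0,0,0.0001],"rot":[0,0,7]},{"travel":[0,0,0.0001],"rot":[0,0,7]},{"travel":[0,0,0.0001],"rot":[0,0,7]},{"travel":[0,0,0.0001],"rot":[0,0,7]},{"travel":[0,0,0],"rot":[0,0,0]}]'

```text
clock: 15.95
eef_pos: [0.5298, 0.0951, 0.1458]
ee_rot: [[0.892, 0.452, -0.003], [0.452, -0.892, -0.001], [-0.003, -0.001, -1.0]]
ft_force: [-7.3, 0.8, 2.1]
opening: 0.0377
```

```bash
python3 go.py .5318 .0955 .149
```

```text
{'clock': 15.95, 'qpos': [-0.0086, 0.4284, -0.3512, 2.0229, 0.2161, 0.728, -1.5953], 'dq': [0.0204, 0.0035, -0.0301, -0.0011, 0.0269, 0.0065, 0.1705], 'eef_pos': [0.5298, 0.0951, 0.1458], 'ee_rot': [[0.8922, 0.4517, -0.0026], [0.4517, -0.8922, -0.0006], [-0.0026, -0.0006, -1.0]], 'ft_force': [-7.2804, 0.8237, 2.0915], 'wrist_torque': [0.0632, 1.6805, -0.0653], 'opening': 0.0377}
tool delta [ 0.0019  0.0005 -0.0032]
```

step_arm --steps '[{"travel":[-0.0012,0.0003,0.00013],"rot":[0,0,7]},{"travel":[0,0,0.00013],"rot":[0,0,7]},{"travel":[0,0,0.00013],"rot":[0,0,7]},{"travel":[0,0,0.00013],"rot":[0,0,7]},{"travel":[0,0,0.00013],"rot":[0,0,7]},{"travel":[0,0,0.00013],"rot":[0,0,7]},{"travel":[0,0,0.00013],"rot":[0,0,7]},{"travel":[0,0,0],"rot":[0,0,0]},{"travel":[0,0,0],"rot":[0,0,0]}]'

```text
clock: 16.7
eef_pos: [0.5294, 0.0955, 0.1451]
ee_rot: [[0.929, -0.369, -0.001], [-0.369, -0.929, 0.001], [-0.001, -0.0, -1.0]]
ft_force: [-4.5, 6.3, -0.3]
opening: 0.0376
```

```bash
python3 go.py .5318 .0955 .149
```

```text
{'clock': 16.7, 'qpos': [-0.1705, 0.4113, -0.1544, 2.0348, 0.0934, 0.7029, -2.3323], 'dq': [0.0098, 0.0005, -0.0094, -0.0008, 0.0034, 0.001, 0.0244], 'eef_pos': [0.5294, 0.0955, 0.1451], 'ee_rot': [[0.9295, -0.3689, -0.0012], [-0.3689, -0.9295, 0.0009], [-0.0014, -0.0004, -1.0]], 'ft_force': [-4.533, 6.3369, -0.2885], 'wrist_torque': [1.6852, 0.9321, -0.0107], 'opening': 0.0376}
tool delta [ 0.0022 -0.0008 -0.0039]
```

step_arm --steps '[{"travel":[0,0,0],"rot":[0,0,0]},{"travel":[0,0,0],"rot":[0,0,0]},{"travel":[0,0,0],"rot":[0,0,0]},{"travel":[0,0,0],"rot":[0,0,0]}]' --gripper 0.62

```text
clock: 17.03
eef_pos: [0.5303, 0.094, 0.1453]
ee_rot: [[0.929, -0.37, 0.0], [-0.37, -0.929, -0.0], [0.0, -0.0, -1.0]]
ft_force: [0.4, 0.0, -0.0]
opening: 0.0574
```

```bash
python3 go.py .5318 .0955 .145; python3 - <<'E'
from h import *
for n in("side","top"):
    im,d=bot.capture(n); cv2.imwrite(f"pics/{n}11.png",im); b=(280,170) if n=="side" else (290,170)
    cv2.imwrite(f"pics/c12{n}.png",cv2.resize(im[b[1]:b[1]+75,b[0]:b[0]+75],None,fx=8,fy=8,interpolation=2))
E
```

```text
{'clock': 17.0333, 'qpos': [-0.1686, 0.4112, -0.1535, 2.0341, 0.0948, 0.7027, -2.3313], 'dq': [0.0012, -0.0017, 0.0001, 0.0014, 0.0003, 0.0007, -0.0002], 'eef_pos': [0.5303, 0.094, 0.1453], 'ee_rot': [[0.9292, -0.3696, 0.0002], [-0.3696, -0.9292, -0.0], [0.0002, -0.0001, -1.0]], 'ft_force': [0.3843, 0.0088, -0.0499], 'wrist_torque': [-0.019, 0.0045, -0.0409], 'opening': 0.0574}
tool delta [ 0.0008 -0.002   0.0003]
```

View pics/c12side.png

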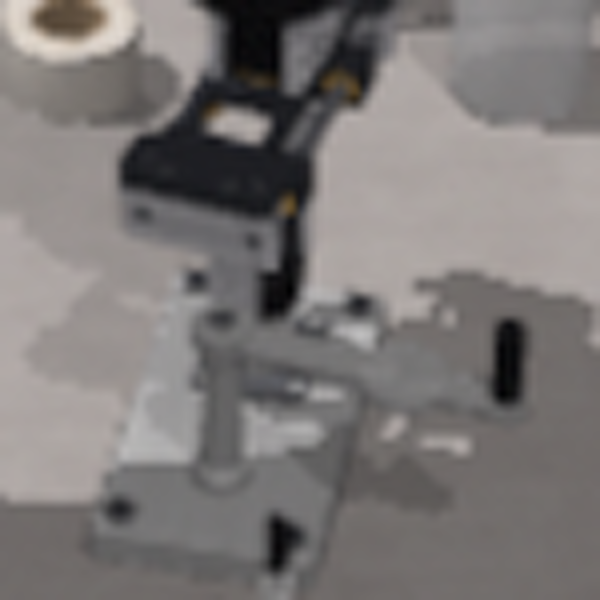

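step_arm --steps '[{"travel":[0.0006,-0.0015,-0.008],"rot":[0,0,-7]},{"travel":[0,0,-0.012],"rot":[0,0,-7]},{"travel":[0,0,-0.012],"rot":[0,0,-7]},{"travel":[0,0,-0.012],"rot":[0,0,-7]},{"travel":[0,0,-0.012],"rot":[0,0,-7]},{"travel":[0,0,-0.012],"rot":[0,0,-7]},{"travel":[0,0,-0.012],"rot":[0,0,-7]},{"travel":[0,0,0],"rot":[0,0,-7]},{"travel":[0,0,0],"rot":[0,0,-7]},{"travel":[0,0,0],"rot":[0,0,-7]}]'

```text
clock: 17.97
eef_pos: [0.5314, 0.0952, 0.2256]
ee_rot: [[0.661, 0.751, 0.001], [0.751, -0.661, 0.0], [0.0, 0.0, -1.0]]
ft_force: [-0.6, 0.4, 0.0]
opening: 0.058
```

```bash
python3 go.py .5318 .0955 .145; python3 - <<'E'
from h import *
for n in("side","top"):
    im,d=bot.capture(n); cv2.imwrite(f"pics/{n}12.png",im); b=(280,180) if n=="side" else (290,170)
    cv2.imwrite(f"pics/c13{n}.png",cv2.resize(im[b[1]:b[1]+65,b[0]:b[0]+75],None,fx=8,fy=8,interpolation=2))
E
```

```text
{'clock': 17.9667, 'qpos': [0.062, 0.3244, -0.4271, 1.9628, 0.1712, 0.8883, -1.1755], 'dq': [0.2267, 0.0404, -0.2733, -0.0108, 0.1183, 0.0244, 1.3505], 'eef_pos': [0.5314, 0.0952, 0.2256], 'ee_rot': [[0.6607, 0.7507, 0.0006], [0.7507, -0.6607, 0.0], [0.0005, 0.0005, -1.0]], 'ft_force': [-0.6477, 0.3934, 0.0309], 'wrist_torque': [-0.0312, -0.0349, -0.0206], 'opening': 0.058}
tool delta [0.0005 0.     0.0806]
```

View pics/c13side.png

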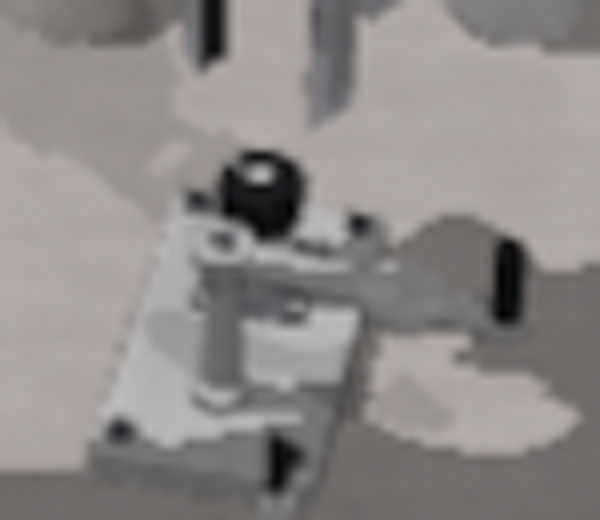

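View pics/c13top.png

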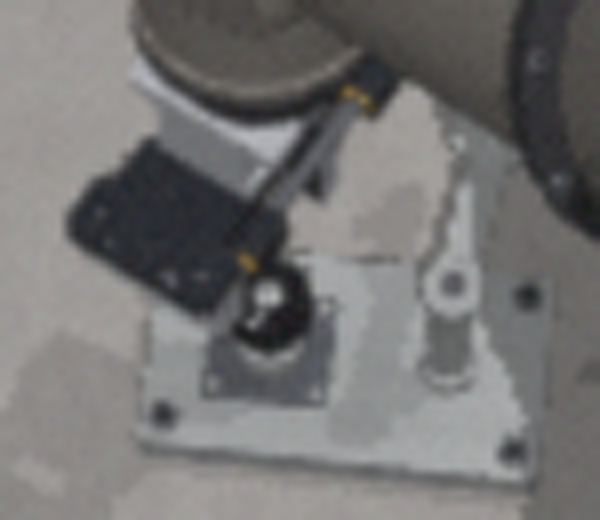

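```bash
python3 - <<'E'
from h import *
for z in(.078,.0715,.068,.0672,.066): print(z,((proj("side",(.532,.0945,z))-[280,180]+.5)*8).round(0),((proj("top",(.532,.0945,z))-[290,170]+.5)*8).round(0))
for zt in(.081,):
    w=[onz("top",np.array((290,170))+np.array(x)/8-.45,zt) for x in((268,292),(250,322))];d=w[1]-w[0];print(w,np.degrees(np.arctan2(d[1],d[0])))
a=np.array([280+261/8-.45,180+194.5/8-.45]);b=np.array([290+271/8-.45,170+308/8-.45]);print(tri(a,b))
E
```

```text
0.078 [261. 176.] [270. 297.]
0.0715 [261. 188.] [270. 303.]
0.068 [261. 194.] [270. 306.]
0.0672 [261. 195.] [270. 307.]
0.066 [261. 197.] [270. 308.]
[array([0.53273919, 0.09498356, 0.081     ]), array([0.5196015 , 0.10440967, 0.081     ])] 144.34110340717
(array([0.53178679, 0.09421443, 0.06707903]), np.float64(0.0011548649512928067))
```

The triangulated knob centre is at z = 0.067, so it has sunk about 10.5 mm. The index bar is at about 144° against 152° predicted, so there was no slip. I'll wind back further, come down and grip again.

step_arm --steps '[{"travel":[0,0,0],"rot":[0,0,-7]},{"travel":[0,0,0],"rot":[0,0,-7]},{"travel":[0,0,0],"rot":[0,0,-7]},{"travel":[0,0,0],"rot":[0,0,-7]},{"travel":[0,0,0],"rot":[0,0,-7]},{"travel":[0,0,0],"rot":[0,0,-7]},{"travel":[0,0,0],"rot":[0,0,-7]},{"travel":[0,0,0],"rot":[0,0,-7]},{"travel":[0,0,0],"rot":[0,0,-7]},{"travel":[0,0,0],"rot":[0,0,-7]}]'

```text
clock: 18.9
eef_pos: [0.5313, 0.0952, 0.2252]
ee_rot: [[-0.475, 0.88, -0.0], [0.88, 0.475, -0.0], [0.0, -0.0, -1.0]]
ft_force: [-0.0, -1.0, -0.2]
opening: 0.0581
```

step_arm --steps '[{"travel":[0,0,0.015],"rot":[0,0,-7]},{"travel":[0,0,0.015],"rot":[0,0,-7]},{"travel":[0,0,0.015],"rot":[0,0,-7]},{"travel":[0,0,0],"rot":[0,0,0]},{"travel":[0,0,0],"rot":[0,0,0]}]'

```text
clock: 19.32
eef_pos: [0.531, 0.0952, 0.1799]
ee_rot: [[-0.754, 0.657, -0.002], [0.657, 0.754, 0.0], [0.001, -0.001, -1.0]]
ft_force: [-0.3, 0.1, 0.7]
opening: 0.0583
```

```bash
python3 go.py .5308 .0955 .1445
```

```text
{'clock': 19.3167, 'qpos': [0.2825, 0.4451, -0.711, 1.984, 0.3823, 0.8496, 0.2155], 'dq': [-0.0045, -0.0245, -0.0007, -0.0164, -0.0097, 0.0043, -0.0139], 'eef_pos': [0.531, 0.0952, 0.1799], 'ee_rot': [[-0.7537, 0.6572, -0.0018], [0.6572, 0.7537, 0.0003], [0.0015, -0.001, -1.0]], 'ft_force': [-0.2552, 0.1021, 0.6502], 'wrist_torque': [0.0478, -0.1469, 0.0115], 'opening': 0.0583}
tool delta [0.0003 0.0002 0.0354]
```

step_arm --steps '[{"travel":[0.0003,0.0002,0.015],"rot":[0,0,0]},{"travel":[0,0,0.015],"rot":[0,0,0]},{"travel":[0,0,0.005],"rot":[0,0,0]},{"travel":[0,0,0],"rot":[0,0,0]},{"travel":[0,0,0],"rot":[0,0,0]}]'

```text
clock: 19.73
eef_pos: [0.5315, 0.0959, 0.1461]
ee_rot: [[-0.757, 0.654, 0.0], [0.654, 0.757, 0.0], [-0.0, 0.0, -1.0]]
ft_force: [0.3, 0.8, -0.1]
opening: 0.0582
```

step_arm --steps '[{"travel":[0,0,0],"rot":[0,0,0]},{"travel":[0,0,0],"rot":[0,0,0]},{"travel":[0,0,0],"rot":[0,0,0]},{"travel":[0,0,0],"rot":[0,0,0]},{"travel":[0,0,0],"rot":[0,0,0]}]' --gripper 0.0 --grip_force 15

```text
clock: 20.15
eef_pos: [0.5313, 0.0954, 0.1456]
ee_rot: [[-0.758, 0.652, 0.0], [0.652, 0.758, -0.0], [-0.0, -0.0, -1.0]]
ft_force: [-2.4, -2.1, 5.9]
opening: 0.0373
```

```bash
python3 go.py .5308 .0955 .1445
```

```text
{'clock': 20.15, 'qpos': [0.253, 0.493, -0.6807, 2.0062, 0.4341, 0.7884, 0.1777], 'dq': [-0.0004, 0.0028, -0.0006, -0.0006, 0.001, -0.0017, 0.0013], 'eef_pos': [0.5313, 0.0954, 0.1456], 'ee_rot': [[-0.758, 0.6523, 0.0003], [0.6523, 0.758, -0.0004], [-0.0004, -0.0001, -1.0]], 'ft_force': [-2.3937, -2.0861, 5.9247], 'wrist_torque': [-0.5437, 0.3536, -0.0263], 'opening': 0.0373}
tool delta [ 0.0004 -0.0003  0.0011]
```

step_arm --steps '[{"travel":[0,0,0.00013],"rot":[0,0,7]},{"travel":[0,0,0.00013],"rot":[0,0,7]},{"travel":[0,0,0.00013],"rot":[0,0,7]},{"travel":[0,0,0.00013],"rot":[0,0,7]},{"travel":[0,0,0.00013],"rot":[0,0,7]},{"travel":[0,0,0.00013],"rot":[0,0,7]},{"travel":[0,0,0.00013],"rot":[0,0,7]},{"travel":[0,0,0.00013],"rot":[0,0,7]},{"travel":[0,0,0],"rot":[0,0,0]}]'

```text
clock: 20.9
eef_pos: [0.5309, 0.0952, 0.1445]
ee_rot: [[0.125, 0.992, -0.0], [0.992, -0.125, -0.001], [-0.001, -0.0, -1.0]]
ft_force: [-3.1, -3.9, 7.2]
opening: 0.0377
```

```bash
python3 go.py .5308 .0955 .1445
```

```text
{'clock': 20.9, 'qpos': [0.072, 0.4453, -0.4512, 2.0176, 0.2836, 0.7393, -0.6781], 'dq': [0.0187, 0.0053, -0.0311, -0.0025, 0.0281, 0.0085, 0.1667], 'eef_pos': [0.5309, 0.0952, 0.1445], 'ee_rot': [[0.1254, 0.9921, -0.0004], [0.9921, -0.1254, -0.001], [-0.001, -0.0003, -1.0]], 'ft_force': [-3.1202, -3.8798, 7.1518], 'wrist_torque': [-1.0123, 0.8397, -0.0998], 'opening': 0.0377}
tool delta [ 0.0003 -0.0002  0.    ]
```

56° of the 156° is done. I'll continue the remaining 100°, with slightly less downward travel.

step_arm --steps '[{"travel":[-0.0004,-0.0004,0.0001],"rot":[0,0,7]},{"travel":[0,0,0.0001],"rot":[0,0,7]},{"travel":[0,0,0.0001],"rot":[0,0,7]},{"travel":[0,0,0.0001],"rot":[0,0,7]},{"travel":[0,0,0.0001],"rot":[0,0,7]},{"travel":[0,0,0.0001],"rot":[0,0,7]},{"travel":[0,0,0.0001],"rot":[0,0,7]},{"travel":[0,0,0],"rot":[0,0,0]}]'

```text
clock: 21.57
eef_pos: [0.5303, 0.095, 0.1437]
ee_rot: [[0.83, 0.557, -0.001], [0.557, -0.83, -0.001], [-0.001, 0.0, -1.0]]
ft_force: [-3.4, -3.0, 4.9]
opening: 0.0374
```

```bash
python3 go.py .5308 .0955 .1445
```

```text
{'clock': 21.5667, 'qpos': [-0.0898, 0.4214, -0.252, 2.0289, 0.1577, 0.7103, -1.4203], 'dq': [0.0249, 0.0036, -0.0343, -0.0006, 0.0312, 0.0043, 0.1968], 'eef_pos': [0.5303, 0.095, 0.1437], 'ee_rot': [[0.8303, 0.5573, -0.0008], [0.5573, -0.8303, -0.0007], [-0.001, 0.0001, -1.0]], 'ft_force': [-3.4405, -3.0173, 4.8914], 'wrist_torque': [-0.7221, 0.9905, -0.0683], 'opening': 0.0374}
tool delta [ 0.0006 -0.0001 -0.0008]
```

step_arm --steps '[{"travel":[0,0,0.0001],"rot":[0,0,7]},{"travel":[0,0,0.0001],"rot":[0,0,7]},{"travel":[0,0,0.0001],"rot":[0,0,7]},{"travel":[0,0,0.0001],"rot":[0,0,7]},{"travel":[0,0,0.0001],"rot":[0,0,7]},{"travel":[0,0,0.0001],"rot":[0,0,7]},{"travel":[0,0,0.0001],"rot":[0,0,7]},{"travel":[0,0,0],"rot":[0,0,0]},{"travel":[0,0,0],"rot":[0,0,0]},{"travel":[0,0,0],"rot":[0,0,0]}]'

```text
clock: 22.4
eef_pos: [0.53, 0.0953, 0.1427]
ee_rot: [[0.968, -0.251, -0.002], [-0.251, -0.968, -0.0], [-0.001, 0.001, -1.0]]
ft_force: [-5.1, -1.6, 5.7]
opening: 0.0372
```

```bash
python3 go.py .5308 .0955 .1445; python3 - <<'E'
from h import *
for n in("side","top"):
    im,d=bot.capture(n); cv2.imwrite(f"pics/{n}13.png",im); b=(280,180) if n=="side" else (290,170)
    cv2.imwrite(f"pics/c14{n}.png",cv2.resize(im[b[1]:b[1]+65,b[0]:b[0]+75],None,fx=8,fy=8,interpolation=2))
E
```

```text
{'clock': 22.4, 'qpos': [-0.2539, 0.4121, -0.0529, 2.0395, 0.033, 0.6924, -2.1519], 'dq': [0.005, 0.0004, -0.0029, -0.0001, 0.0021, -0.0001, 0.003], 'eef_pos': [0.53, 0.0953, 0.1427], 'ee_rot': [[0.9681, -0.2506, -0.0016], [-0.2506, -0.9681, -0.0004], [-0.0014, 0.0007, -1.0]], 'ft_force': [-5.0774, -1.6439, 5.6631], 'wrist_torque': [-0.3827, 1.3859, -0.0198], 'opening': 0.0372}
tool delta [ 0.0007 -0.0004 -0.0018]
```

View pics/c14side.png

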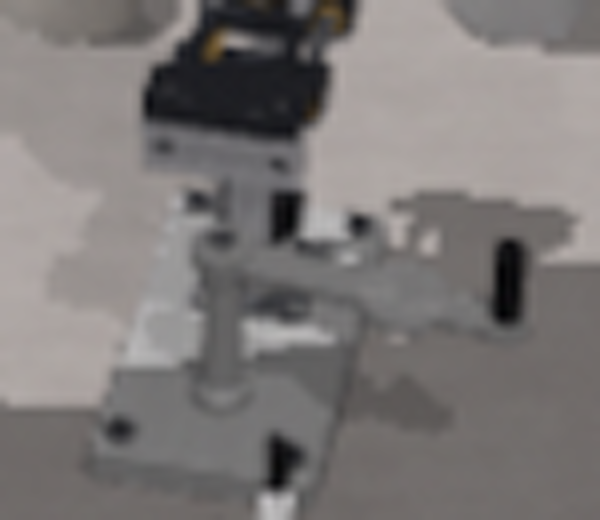

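View pics/c14top.png

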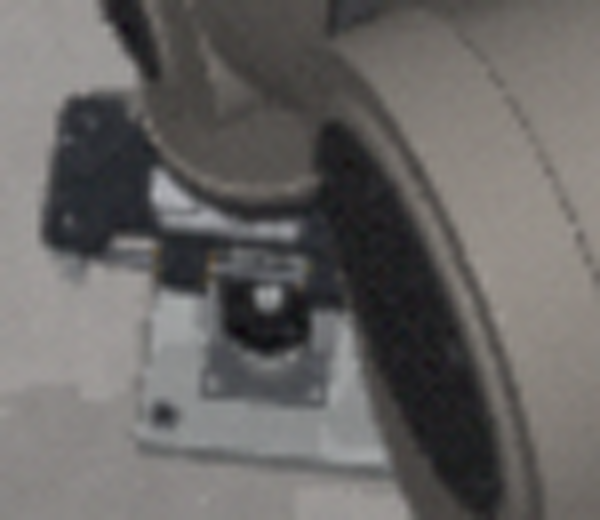

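```bash
python3 - <<'E'
from h import *
w=onz("side",(280+508/8-.45,180+281/8-.45),.1255); d=w[:2]-np.array([.5136,.017]); print(w,np.linalg.norm(d),"theta",np.pi/2-.236-np.arctan2(d[1],d[0]))
for t in("jar","labels","stamp"):
    for n in("side","top"): print(t,n,[(x['uv'],round(x['conf'],2)) for x in bot.tip_of(t,n)[:2]])
st(); bot.sign_off()
E
```

```text
[ 0.62935432 -0.02975488  0.1255    ] 0.12484022577916545 theta 1.7186729353434733
jar side [([343.5, 178.5], 0.93), ([305.8, 210.8], 0.33)]
jar top [([258.7, 186.5], 0.96)]
labels side [([285.4, 183.2], 0.78)]
labels top [([262.9, 244.1], 0.63)]
stamp side [([296.9, 305.3], 0.46)]
stamp top [([335.0, 217.8], 0.66), ([432.9, 220.1], 0.45)]
{'clock': 22.8, 'qpos': [-0.2535, 0.4121, -0.0533, 2.0395, 0.033, 0.6924, -2.1518], 'dq': [-0.0006, 0.0006, 0.0006, -0.0012, -0.0015, -0.0004, -0.0007], 'eef_pos': [0.5301, 0.0953, 0.1427], 'ee_rot': [[0.9681, -0.2506, -0.0016], [-0.2506, -0.9681, -0.0002], [-0.0015, 0.0006, -1.0]], 'ft_force': [-6.4747, -0.5288, 6.5779], 'wrist_torque': [-0.2854, 1.3422, -0.0176], 'opening': 0.0371}
the job is handed in; nothing more can be done
```

I swung the lever on the largest block open, turned the knob back 59° until the bolt dropped, then turned it forward 370° in two grips. I handed the job in at 22.8 s, still gripping the knob; no verdict is reported.

**Last checks**
- **Lever:** it measures about 1.72 rad open, and the handle sits 125 mm from the hinge as it should.
- **Drop:** the bolt dropped about 6 mm. The gripper followed it down with no resistance.
- **Forward turn:** after 216° the knob centre measured 67 mm high, so it had sunk about 10.5 mm. The index bar stood at 144° against 152° predicted. The last 154° brought it down another 2.9 mm, against 3.0 mm expected.
- **Final state, estimated:** bolt_turn is about 6.2 rad and the bolt has sunk about 13.4 mm. The arm was at rest and gripping with 15 N.
- **Jar, roll and stamp:** all three were detected again within a few pixels of where they started.

**What disagreed or could not be checked**
- **Final index bar:** the gripper hid it, so the last 154° rests on the descent and a steady vertical force, not on a picture of the bar.
- **Centring:** a sideways force of about 6 N remained on the tool, so the grip was roughly 1 mm off centre.
- **Stamp detection:** in the top view the network's best stamp hit at the end was false and landed on the block. Its second hit matched the stamp's starting position.

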